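# Clip a lifting rod into the proof puller and proof-pull it

### The job

Take the steel lifting rod, lower its eye over the upright nose of the proof puller's snap hook and press down until the sprung gate gives way and snaps shut above the eye. Keeping hold of the rod, prove the catch: pull the rod straight back, away from the puller's housing, with 15 N (13 to 17 N, no more) for half a second, then ease the hook fully home and leave the rod clipped in, lying in the cradle. Be gentle: never load the puller with more than about 20 N, and leave the other things on the bench where they are.

Things in the scene. Friction and masses are not known exactly. Their poses are not given: they have to be found in the camera images.
- rod_eye (a point): Centre of the eye of the loose steel lifting rod (about 0.27 kg): a flat ring, 52 mm outside and 30 mm inside diameter (bar 11 mm wide), 10 mm thick, in one plane with the rod. Axes of the rod: y runs along it from the eye to the plain tail, z is the ring's normal (up as it lies). 6 mm above the bench when lying.
- rod_mid (a point): Point on the same rod's axis, 124 mm from the eye's centre along +y; axes as rod_eye. The rod is round, 12 mm thick, from 26 mm to 274 mm from the eye's centre; its centre of mass lies between the two points. Best gripped across, about 60 mm from the eye's centre: it then hardly pitches in the grip and the fingers stay clear of the hook.
- puller: Proof puller, a grey and aluminium spring gauge bolted to the bench. Origin on the bench, below the hook's nose when the hook is home. x points along its axis from the hook into the spring housing (42 mm cylinder with 45 mm collars, 46 to 186 mm along x, top 79 mm high), z up. A rail 8 mm high, 26 mm wide runs along -x on the bench to the cradle.
- cradle (a point): Centre of the fixed black cradle, 165 mm along -x from the puller's origin, 50 mm high: the rod's axis passes here when it lies level in cradle and hook. Axes as the puller's. Cradle floor 44 mm high, 24 mm long; two flared cheeks, 65 mm high, stand about 10 mm either side of the axis low down and 20 mm at the top.
- hook (a point): Point on the axis of the hook's nose, 50 mm high: the height of the eye's centre when the eye rests on the hook's floor. Moves with the sprung hook; axes as the puller's. The nose, an upright 8 mm round bar with domed top 86 mm high, goes through the eye's hole. The gate shuts once the eye's centre is under 8 mm above this point. When pulled, the eye's centre is about 11 mm on its -x side.
- mouth (a point): Middle of the hook's mouth, 15 mm to +x of the nose's axis, at the shut gate's height (82 mm). The eye's far bar (opposite the rod) goes down here, so the rod points to -x, in line with the puller. The mouth is 22 mm wide from nose to hook back (88 mm high), but the open gate leaves the bar only about 2.5 mm of play beside the nose: best lowered with the eye's centre 9 mm to -x of the nose.
- gate (a joint): Angle of the sprung gate, a 5 mm dark steel bar 22 mm long hinged at the hook's back, 82 mm high: 0 = shut (level, tip at the nose), grows as its tip swings down and back, stop at 1.25 rad. It takes 3 to 8 N at the eye to push it open; it springs shut when the eye has passed and cannot open upwards.
- carriage (a joint): How far (m) the sprung hook is drawn out of the housing, to -x of the puller: 0 = home, stop at 0.008. The spring is stiff: it takes 3 N to start and 4 N more for each mm (15 N at 3 mm), so the pull has to be judged by the force felt, not by this reading or by the poses.
- solder_spool: Bystander: spool 64 mm in diameter, 40 mm high, origin at the centre of its underside.
- screw_pot: Bystander: small round metal pot, 57 mm in diameter, 30 mm high, origin at the centre of its underside.
- torque_driver: Bystander: torque screwdriver lying on the bench, 162 mm long, 38 mm thick, origin at the centre of its underside.
- foam_block: Bystander: block of dark packing foam, 60 x 91 x 45 mm, origin at the centre of its underside.

How it is judged:
On the way, in this order (a step that is already met when the one before it is completed fails the run):
1. the rod's eye, over the hook, pushes the gate open (value of joint gate above 0.5 rad and contact force between rod and gate above 0.3 N and horizontal distance between rod_eye and hook below 0.02 m), for 0.02 s.
2. the eye is in the hook and the gate has snapped shut above it (value of joint gate below 0.15 rad and distance between rod_eye and hook below 0.02 m), for 0.1 s.
3. the clipped rod is pulled with at least about 12.4 N (the hook comes out over 2.35 mm) (all of step 2 and value of joint carriage above 0.00235 m), for 0.5 s.
At the end, for the whole second after the job is handed in: The rod's eye is in the hook (eye centre within 20 mm of the hook point), the gate is shut (under 0.15 rad), the hook is home (under 1.5 mm out), and the rod lies at rest in the cradle, level with its middle 42 to 58 mm high and within 0.12 rad of the puller's axis (all of step 2 and value of joint carriage below 0.0015 m and z of rod_mid in the frame of puller between 0.042 and 0.058 m and angle between the y axis of rod_mid and the x axis of puller, either way round below 0.12 rad and linear speed of rod below 0.02 m/s); the robot touches nothing.
It fails at once if the rod loads the puller with more than 21 N (contact force between rod and puller above 21 N).
It fails at once if the robot loads the puller with more than 21 N (contact force between the arm and puller above 21 N).
It fails at once if the pull on the hook passes about 18 N (hook drawn out more than 3.75 mm) (value of joint carriage above 0.00375 m).
It fails at once if a bystander is moved more than 30 mm (distance of any of foam_block, solder_spool, screw_pot, torque_driver from where it was at the start of the episode above 0.03 m).
It also fails if it takes over 64 s, if anything falls off the work surface, if the arm or the gripper's body presses on something with over 40 N, if the wrist force passes 120 N, or if a joint passes its speed limit or range.

### The arm

A 7-joint arm with a two-finger parallel gripper is mounted at the origin on a cart in front of the work surface, level with it; the furniture and walls round the work are solid. World frame = base frame: x ahead of the robot, y to its left, z up, the work surface at z = 0. Lengths are in m, angles in rad, forces in N, time in s.
With the tool pointing down it reaches from about 0.425 to 0.925 m from the base axis. Payload 6.8 kg.
Tool frame: the origin (TCP) lies between the finger pads; the fingertips stand finger_overhang ahead of it and the grasp point (between the pads) lies 6 mm ahead of it (finger_overhang is the distance from the TCP to the fingertips, in m); z points along the fingers, y is the line along which they close (so a half turn about z gives the same grasp; the last joint's range is limited). The gripper opens to 85 mm and grips with 20 to 120 N. Pads are 22 mm wide; open, the fingers measure 114 mm over their backs; the gripper's body (76 mm by 85 mm) begins 54 mm behind the grasp point. The pads swing forward as they close: fully open they stand 13 mm farther back than shut.
Start: joints at [-1.253, 0.477, 0.022, 1.555, -0.011, 1.109, -0.083], TCP at [0.279, 0.615, 0.22] pointing down, gripper open.
Joint ranges: [-2.96, 2.96], [-0.34, 2.1], [-1.41, 1.46], [0.24, 2.44], [-1.37, 4.51], [0.17, 1.92], [-2.96, 2.96]. Speed limits (rad/s): [2.39, 2.39, 3.14, 3.14, 3.14, 3.14, 3.14].

### API

Orientations are given as a unit quaternion [w, x, y, z].
In Python, from station import * gives the robot as it stands.
- The arm moves only by the tool drive_tool, never from a script. Its argument "increments" is a list of rows, each an object of numbers: "claw": the finger opening in m, from 0 to 0.0854; "dx", "dy", "dz": the shift along the tool's x, y, z in m; "wx", "wy", "wz": the turn, a rotation vector about the tool's x, y, z in degrees. A call has 1 to 20 rows; each row shifts and turns the commanded pose from where the row before left it, along the tool's axes as they then stand; what a row does not reach is not made up. A row lasts 1/8 s, in which the tool goes at most 62.5 mm and 10.7 degrees, less where a joint would pass 70% of its speed; a pose out of reach is approached as far as the arm can. A call with a gripper value outside its range is refused whole. The fingers move at their own pace and stop on an object; "newtons" is the grip in N (left out, the last holds). Time passes only in rows, so rows that do not move let the fingers close. It gives the time, the measured TCP pose, the force, the opening and the grip force at its end, in the units of the state.
- get_obs(): the state, without advancing time (a new reading comes with each control period).
- read_camera(name): name is "scene" or "top"; returns (picture, depth): 420x560x3 uint8, red, green, blue; 420x560 float32, m along the optical axis (not along the pixel's ray), 0 where there is no reading.
- calibration(name): a dict with "intrinsics" (3x3 intrinsics, pixels), "R" (3x3) and "t" (3): a world point X has camera coordinates R X + t. Camera axes: x right, y down, z forward; pixel columns grow to the right and rows downward; lengths in m; the calibration is good to about 2 mm. A picture is of the moment at which its call begins. calibration takes no time and is no camera call.
- hand_in(): hands the job in; it is judged then, once.
The state is a dict: "t": time; "q": joint angles; "joint_vel": joint speeds; "joint_torque": joint torques, N m; "eef_pos": TCP position; "tool_rot": TCP orientation; "contact_force": force on the tool from outside, world axes, zero at the start; "torque": the same for the moment, N m; "gripper_width": opening from 0.0 (shut) to 1.0 (fully open); "grasp_force": force on a finger pad.
Only numpy, scipy, OpenCV 4.12 (cv2) and the standard library are available. Lean on these libraries where they do the work, as an engineer would, in place of code of your own. Each camera call takes 0.05 s, during which the arm holds its last target. There are 200 camera calls.

## Working session

There is one attempt and no reset: what is moved stays moved. The work goes in short steps, Python scripts to look and compute and a tool call to move; the robot and the scene stay as the last step left them, time stands still between calls to the robot, and variables do not carry over. Pictures are saved under pics/ and viewed, at most 10 in all, crops included, and the job is handed in when it is done.

Besides the shell and the picture viewer there is one more tool, called after "Emit:" by a JSON object that holds its "op" and its "data". drive_tool: Moves the arm, as the interface text tells. Its arguments: {"type":"object","properties":{"increments":{"type":"array","items":{"type":"object","properties":{"claw":{"type":"number"},"dx":{"type":"number"},"dy":{"type":"number"},"dz":{"type":"number"},"wx":{"type":"number"},"wy":{"type":"number"},"wz":{"type":"number"}}}},"newtons":{"type":"number"}},"required":["increments"]}

```bash
mkdir -p pics; ls
python3 - <<'E'
from station import *
import cv2
print(get_obs())
for n in("top","scene"):
    p,d=read_camera(n); cv2.imwrite(f"pics/{n}0.png",p[:,:,::-1]); c=calibration(n); print(n,c, -c["R"].T@c["t"])
E
```

```text
pics
{'t': 0.0, 'q': array([-1.25309136,  0.47780827,  0.02232914,  1.55643017, -0.01150021,
        1.10934146, -0.08309236]), 'joint_vel': array([-6.55572777e-05, -1.09658206e-03, -4.10545589e-05, -2.71018952e-04,
        4.45502980e-04,  1.20765744e-03,  9.59614901e-04]), 'joint_torque': array([-6.89498465e-04, -5.96439064e+01,  1.60793770e+00, -2.81217849e+01,
        1.26132058e-02,  9.13088996e-03,  7.93589425e-05]), 'eef_pos': array([0.27856569, 0.61416091, 0.21892907]), 'tool_rot': array([-1.30594717e-04,  2.11278695e-01,  9.77425419e-01, -9.20396931e-04]), 'contact_force': array([-1.02756454,  0.21541878,  0.17883837]), 'torque': array([ 0.00171513, -0.00507189,  0.01036674]), 'grasp_force': 0.0, 'gripper_width': 1.0000790478794186}
top {'intrinsics': array([[385.68189307,   0.        , 279.47194549],
       [  0.        , 385.68189307, 205.81199799],
       [  0.        ,   0.        ,   1.        ]]), 'R': array([[ 0.00736881, -0.99958086,  0.02799666],
       [-0.99880556, -0.00870971, -0.04807908],
       [ 0.04830277, -0.02760894, -0.99845109]]), 't': array([0.06919952, 0.48352923, 1.1996275 ])} [0.42449644 0.10650236 1.21907968]
scene {'intrinsics': array([[409.31186114,   0.        , 280.50679294],
       [  0.        , 409.31186114, 204.99467646],
       [  0.        ,   0.        ,   1.        ]]), 'R': array([[-0.81744573, -0.57600287,  0.00178032],
       [-0.24069062,  0.33876952, -0.90956211],
       [ 0.52330727, -0.74394617, -0.41556419]]), 't': array([0.45950999, 0.15230388, 1.24886145])} [-0.24125568  1.14216886  0.65669386]
```

View pics/top0.png

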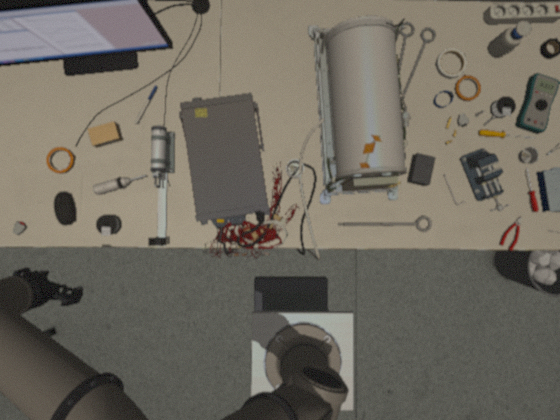

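View pics/scene0.png

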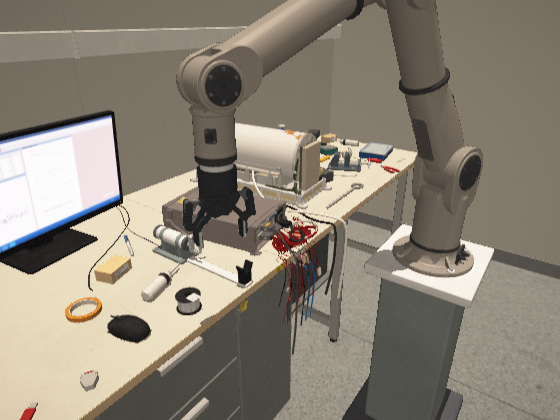

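The top view shows the rod lying along y, with its eye at about (423,224) and its tail at about (340,224). The puller has its housing at about (160,150), its hook at about (160,180) and its cradle at about (159,240). The spool is at about (108,224). The scene view shows the hook behind the gripper at about (200,245). Next I'll take close crops and measure.

```bash
cat > h.py <<'E'
import numpy as np, cv2
from station import *
def ray(n,uv,z):
    c=calibration(n);K,R,t=c["intrinsics"],c["R"],c["t"]
    C=-R.T@t; v=R.T@np.linalg.inv(K)@np.array([uv[0],uv[1],1.]); return C+v*(z-C[2])/v[2]
def proj(n,X):
    c=calibration(n);p=c["intrinsics"]@(c["R"]@np.asarray(X,float)+c["t"]);return p[:2]/p[2]
def cloud(n,d):
    c=calibration(n);v,u=np.indices(d.shape);P=np.stack([u,v,np.ones_like(u)],-1)@np.linalg.inv(c["intrinsics"]).T*d[...,None]
    return (P-c["t"])@c["R"]
E
python3 - <<'E'
from h import *
p,d=read_camera("top"); W=cloud("top",d)
np.set_printoptions(precision=3,suppress=True)
print("uv eye,tail",ray("top",(423,224),.006),ray("top",(340,224),.006))
print("cradle",ray("top",(159,240),.06),"hookish",ray("top",(160,180),.08))
for r in [(330,20,400,175),(185,95,265,220),(215,210,300,245),(415,155,435,185),(145,125,175,175),(470,150,500,205)]:
    a=W[r[1]:r[3],r[0]:r[2]]; print(r,"zmax",np.percentile(a[...,2],99),a[...,0].min(),a[...,1].min(),a[...,1].max())
a=cv2.resize(p[110:255,90:230],None,fx=4,fy=4,interpolation=cv2.INTER_CUBIC)
b=cv2.resize(p[205:245,325:450],None,fx=4.48,fy=4,interpolation=cv2.INTER_CUBIC)[:, :560]
cv2.imwrite("pics/c1.png",cv2.resize(a,(560,580))[:,:,::-1]);
g=cv2.cvtColor(p,cv2.COLOR_RGB2GRAY).astype(int)
# rod
roi=W[210:240,330:440]; hue=cv2.cvtColor(p,cv2.COLOR_RGB2HSV)
bg=np.median(p[208:214,335:440].reshape(-1,3),0); df=np.abs(p.astype(int)-bg).sum(-1)
m=np.zeros(g.shape,np.uint8); m[212:236,330:440]=(df[212:236,330:440]>45)*255
k,l,s,c=cv2.connectedComponentsWithStats(m); print(s,c)
cv2.imwrite("pics/m1.png",cv2.vconcat([cv2.resize(p[205:245,325:450],(750,240),interpolation=cv2.INTER_CUBIC)[:,:,::-1],cv2.cvtColor(cv2.resize(m[205:245,325:450],(750,240),interpolation=0),cv2.COLOR_GRAY2BGR)]))
E
```

```text
uv eye,tail [ 0.429 -0.383  0.006] [ 0.427 -0.119  0.006]
cradle [0.376 0.432 0.06 ] hookish [0.553 0.427 0.08 ]
(330, 20, 400, 175) zmax 0.2593243462397386 0.4244964354156328 -0.31407866886446495 0.10650235888878479
(185, 95, 265, 220) zmax 0.10612015357154961 0.4244964354156328 0.10650235888878479 0.3775327824200264
(215, 210, 300, 245) zmax 0.10618902787249082 0.36162595971747646 0.010215853880433721 0.27523865639860956
(415, 155, 435, 185) zmax 0.053100527086243 0.4244964354156328 -0.4246948210661221 0.10650235888878479
(145, 125, 175, 175) zmax 0.08645150526883727 0.4244964354156328 0.10650235888878479 0.501998879633408
(470, 150, 500, 205) zmax 0.07818263572658421 0.4244964354156328 -0.6390860906063525 0.10650235888878479
[[     0      0    560    420 234707]
 [   338    215     94     17    493]] [[279.26  209.471]
 [393.564 223.479]]
```

View pics/c1.png

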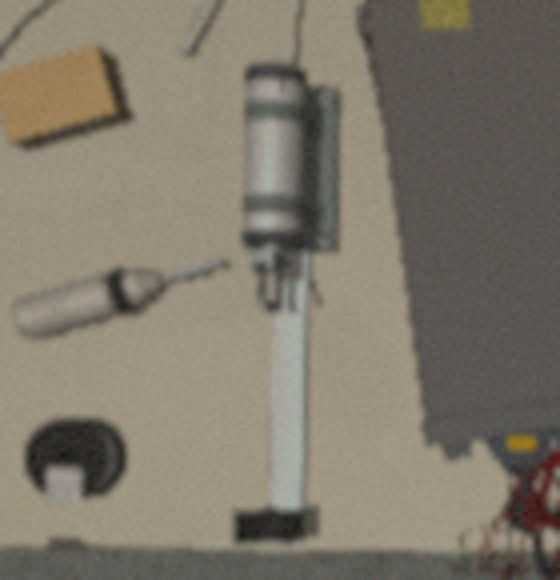

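View pics/m1.png

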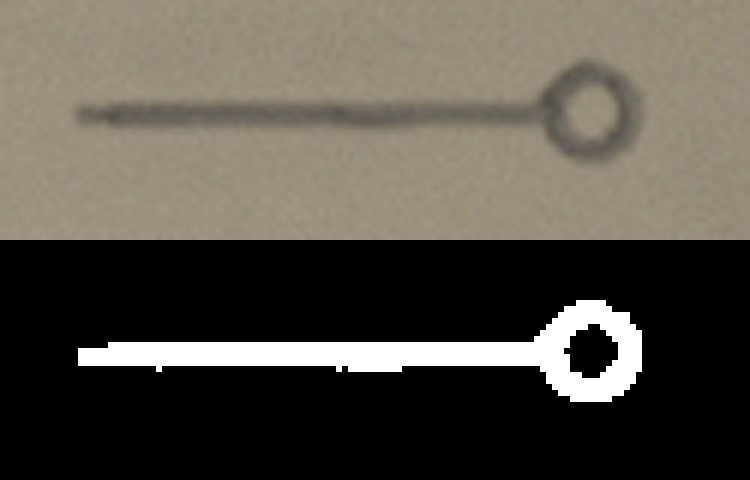

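Run:
```python
from h import *
import station
np.set_printoptions(precision=4,suppress=True)
print([ (k,getattr(station,k)) for k in dir(station) if not k.startswith('_') and not callable(getattr(station,k))])
P=[];
p=np.mean([read_camera("top")[0].astype(float) for _ in range(2)],0)
bg=np.median(p[208:214,335:440].reshape(-1,3),0); df=np.abs(p-bg).sum(-1)
w=np.zeros(df.shape); w[212:236,330:440]=np.where(df>40,df,0)[212:236,330:440]
m=(w>0).astype(np.uint8); c,h=cv2.findContours(m,cv2.RETR_CCOMP,cv2.CHAIN_APPROX_NONE)
for k in c:
    if cv2.contourArea(k)>20: print(len(k),cv2.contourArea(k),cv2.minEnclosingCircle(k), cv2.moments(k)['m10']/cv2.moments(k)['m00'],cv2.moments(k)['m01']/cv2.moments(k)['m00'])
ev=w[:,413:436]; yy,xx=np.nonzero(ev); (cx,cy),r=cv2.minEnclosingCircle(np.stack([xx+413,yy],1)[xx>3].astype(np.float32)); print("ring",cx,cy,r)
us=np.arange(345,408); vs=np.array([(w[:,u]*np.arange(420)).sum()/w[:,u].sum() for u in us]); f=np.polyfit(us,vs,1)
u0=np.nonzero(w.sum(0)>60)[0].min()
A=ray("top",(345,np.polyval(f,345)),.006);B=ray("top",(407,np.polyval(f,407)),.006);print("axis",A,B,np.degrees(np.arctan2(*(A-B)[1::-1])),"tail",ray("top",(u0-.5,np.polyval(f,u0)),.006),"eye",ray("top",(cx,cy),.006))
print(get_obs()["t"])
```

```text
[('finger_overhang', 0.025)]
196 460.0 ((384.5268859863281, 223.0), 46.569942474365234) 398.10507246376807 223.45724637681158
23 58.5 ((423.5, 223.5), 4.743516445159912) 423.26780626780624 223.36182336182335
ring 422.88372802734375 223.2558135986328 8.7450590133667
axis [ 0.4288 -0.1345  0.006 ] [ 0.4299 -0.3322  0.006 ] 90.31756736455068 tail [ 0.4287 -0.1107  0.006 ] eye [ 0.4317 -0.3831  0.006 ]
0.25
```

Emit:
{"op": "drive_tool", "data": {"increments": [{"dz": -0.02,"wz": 9.33,"claw": 0.085},{"dz": -0.02,"wz": 9.33},{"dz": -0.02,"wz": 9.33},{"dz": -0.02,"wz": 9.33},{"dz": -0.02,"wz": 9.33},{"dz": -0.02,"wz": 9.33},{"dz": -0.02,"wz": 9.33},{"dx": -0.04,"dy": 0.027},{"dx": -0.05,"dy": 0.027},{"dx": -0.05,"dy": 0.027},{"dx": -0.05,"dy": 0.027},{"dx": -0.05,"dy": 0.027},{"dx": -0.05,"dy": 0.027},{"dx": -0.05,"dy": 0.02},{"dx": -0.05,"dy": 0.01},{"dx": -0.05},{"dx": -0.05},{"dx": -0.05},{"dx": -0.05}]}}

```text
schema error: expected keys claw, dx, dy, dz, wx, wy, wz
```

Emit:
{"op": "drive_tool", "data": {"increments": [{"dx": 0,"dy": 0,"dz": -0.02,"wx": 0,"wy": 0,"wz": 9.33,"claw": 0.085},{"dx": 0,"dy": 0,"dz": -0.02,"wx": 0,"wy": 0,"wz": 9.33,"claw": 0.085},{"dx": 0,"dy": 0,"dz": -0.02,"wx": 0,"wy": 0,"wz": 9.33,"claw": 0.085},{"dx": 0,"dy": 0,"dz": -0.02,"wx": 0,"wy": 0,"wz": 9.33,"claw": 0.085},{"dx": 0,"dy": 0,"dz": -0.02,"wx": 0,"wy": 0,"wz": 9.33,"claw": 0.085},{"dx": 0,"dy": 0,"dz": -0.02,"wx": 0,"wy": 0,"wz": 9.33,"claw": 0.085},{"dx": 0,"dy": 0,"dz": -0.02,"wx": 0,"wy": 0,"wz": 9.33,"claw": 0.085},{"dx": -0.04,"dy": 0.027,"dz": 0,"wx": 0,"wy": 0,"wz": 0,"claw": 0.085},{"dx": -0.05,"dy": 0.027,"dz": 0,"wx": 0,"wy": 0,"wz": 0,"claw": 0.085},{"dx": -0.05,"dy": 0.027,"dz": 0,"wx": 0,"wy": 0,"wz": 0,"claw": 0.085},{"dx": -0.05,"dy": 0.027,"dz": 0,"wx": 0,"wy": 0,"wz": 0,"claw": 0.085},{"dx": -0.05,"dy": 0.027,"dz": 0,"wx": 0,"wy": 0,"wz": 0,"claw": 0.085},{"dx": -0.05,"dy": 0.027,"dz": 0,"wx": 0,"wy": 0,"wz": 0,"claw": 0.085},{"dx": -0.05,"dy": 0.02,"dz": 0,"wx": 0,"wy": 0,"wz": 0,"claw": 0.085},{"dx": -0.05,"dy": 0.01,"dz": 0,"wx": 0,"wy": 0,"wz": 0,"claw": 0.085},{"dx": -0.05,"dy": 0,"dz": 0,"wx": 0,"wy": 0,"wz": 0,"claw": 0.085},{"dx": -0.05,"dy": 0,"dz": 0,"wx": 0,"wy": 0,"wz": 0,"claw": 0.085},{"dx": -0.05,"dy": 0,"dz": 0,"wx": 0,"wy": 0,"wz": 0,"claw": 0.085}]}}

```text
t: 2.5
eef_pos: [0.4733, 0.074, 0.36]
tool_rot: [-0.0, 0.705, 0.709, 0.0]
contact_force: [0.8, 0.3, -0.0]
gripper_width: 0.996
grasp_force: 0.0
```

Run:
```python
from h import *
np.set_printoptions(precision=4,suppress=True)
p,d=read_camera("scene"); 
cv2.imwrite("pics/s1.png",cv2.resize(p[205:295,135:265],(780,540),interpolation=cv2.INTER_CUBIC)[:,:,::-1])
p,dt=read_camera("top");np.savez("m.npz",ds=d,dt=dt,pt=p)
W=cloud("top",dt); 
X=W[110:250,140:185].reshape(-1,3)
# housing: high points
h=X[(X[:,2]>.068)&(X[:,0]>.56)&(abs(X[:,1]-.435)<.05)]; print("housing",len(h),h.min(0),h.max(0),h.mean(0))
for a in np.arange(.58,.78,.02):
    s=h[abs(h[:,0]-a)<.01]; 
    if len(s): print(round(a,2),len(s),s[:,1].mean(),s[:,2].max())
cr=X[(X[:,2]>.03)&(X[:,0]<.42)]; print("cradle",len(cr),cr.min(0),cr.max(0),cr.mean(0))
hk=X[(X[:,2]>.03)&(X[:,0]<.58)&(X[:,0]>.45)]; print("hook",hk)
W=cloud("scene",d)[205:295,135:265].reshape(-1,3)
print("scene z>.06",[ (n,len(s),s.min(0),s.max(0)) for n,s in (("hook",W[(W[:,2]>.05)&(W[:,0]>.5)&(W[:,0]<.58)&(abs(W[:,1]-.43)<.04)]),("crad",W[(W[:,2]>.03)&(W[:,0]<.42)&(W[:,0]>.33)]))])
```

```text
housing 556 [0.5602 0.4205 0.068 ] [0.7173 0.4582 0.0907] [0.6435 0.4391 0.0753]
0.58 52 0.4392848123859285 0.09069431401316706
0.6 75 0.4392998074664723 0.08207531435283909
0.62 69 0.43917687162332014 0.08299197186754795
0.64 76 0.4392256575415941 0.08038699774727111
0.66 74 0.43915295016574674 0.08003298144059616
0.68 75 0.4385443415307274 0.08151594682434687
0.7 78 0.43935565479558647 0.08048180613551534
0.72 30 0.43757993421446245 0.07918280640659234
cradle 131 [0.3605 0.4184 0.0318] [0.3844 0.4643 0.0675] [0.3727 0.4434 0.0521]
hook [[0.5752 0.4464 0.0857]
 [0.5749 0.4427 0.0883]
 [0.5752 0.4403 0.0866]
 [0.5753 0.4376 0.0861]
 [0.5754 0.4349 0.0855]
 [0.5785 0.4385 0.0627]
 [0.5791 0.4368 0.0582]
 [0.5792 0.434  0.0575]
 [0.5721 0.4489 0.0869]
 [0.5724 0.4465 0.0851]
 [0.5722 0.4431 0.0868]
 [0.5724 0.4407 0.0851]
 [0.5717 0.4362 0.0907]
 [0.5722 0.4343 0.0872]
 [0.5729 0.4329 0.0821]
 [0.5746 0.4335 0.0696]
 [0.5756 0.4328 0.0618]
 [0.5695 0.4495 0.0846]
 [0.5696 0.4468 0.0838]
 [0.569  0.4424 0.0889]
 [0.5695 0.4407 0.085 ]
 [0.5694 0.4375 0.0859]
 [0.5695 0.4348 0.0852]
 [0.
[... 1391 characters left out ...]
.5401 0.44   0.0851]
 [0.541  0.4397 0.0762]
 [0.5442 0.4427 0.0453]
 [0.5446 0.4405 0.0424]
 [0.5443 0.4367 0.0452]
 [0.537  0.4424 0.0864]
 [0.537  0.4395 0.0864]
 [0.5371 0.4369 0.0854]
 [0.5381 0.4368 0.0758]
 [0.5398 0.4385 0.0595]
 [0.541  0.4389 0.0478]
 [0.5416 0.4375 0.0421]
 [0.5345 0.4438 0.0815]
 [0.5345 0.4406 0.0825]
 [0.5343 0.437  0.0849]
 [0.5354 0.4374 0.0734]
 [0.5367 0.4383 0.06  ]
 [0.5376 0.4378 0.0514]
 [0.5384 0.4371 0.0431]
 [0.5335 0.4406 0.0621]
 [0.5339 0.4387 0.0586]
 [0.5348 0.4385 0.0487]]
scene z>.06 [('hook', 123, array([0.5301, 0.4332, 0.0507]), array([0.58  , 0.4639, 0.0901])), ('crad', 244, array([0.356 , 0.4176, 0.0303]), array([0.4189, 0.5964, 0.0661]))]
```

View pics/s1.png

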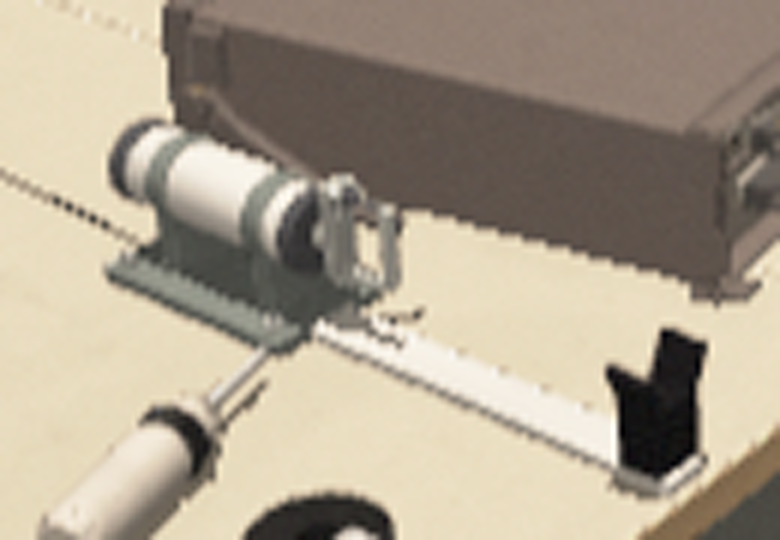

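Emit:
{"op": "drive_tool", "data": {"increments": [{"dx": -0.05,"dy": -0.006,"dz": 0,"wx": 0,"wy": 0,"wz": 0,"claw": 0.085},{"dx": -0.05,"dy": -0.006,"dz": 0,"wx": 0,"wy": 0,"wz": 0,"claw": 0.085},{"dx": -0.05,"dy": -0.006,"dz": 0,"wx": 0,"wy": 0,"wz": 0,"claw": 0.085},{"dx": -0.05,"dy": -0.006,"dz": 0,"wx": 0,"wy": 0,"wz": 0,"claw": 0.085},{"dx": -0.05,"dy": -0.006,"dz": 0,"wx": 0,"wy": 0,"wz": 0,"claw": 0.085},{"dx": -0.05,"dy": -0.006,"dz": 0,"wx": 0,"wy": 0,"wz": 0,"claw": 0.085},{"dx": -0.05,"dy": -0.007,"dz": 0,"wx": 0,"wy": 0,"wz": 0,"claw": 0.085},{"dx": -0.048,"dy": 0,"dz": 0,"wx": 0,"wy": 0,"wz": 0,"claw": 0.085},{"dx": 0,"dy": 0,"dz": 0.05,"wx": 0,"wy": 0,"wz": 0,"claw": 0.085},{"dx": 0,"dy": 0,"dz": 0.05,"wx": 0,"wy": 0,"wz": 0,"claw": 0.085},{"dx": 0,"dy": 0,"dz": 0.05,"wx": 0,"wy": 0,"wz": 0,"claw": 0.085},{"dx": 0,"dy": 0,"dz": 0.05,"wx": 0,"wy": 0,"wz": 0,"claw": 0.085},{"dx": 0,"dy": 0,"dz": 0.05,"wx": 0,"wy": 0,"wz": 0,"claw": 0.085},{"dx": 0,"dy": 0,"dz": 0,"wx": 0,"wy": 0,"wz": 0,"claw": 0.085}]}}

```text
t: 4.35
eef_pos: [0.4307, -0.3205, 0.1071]
tool_rot: [-0.003, 0.705, 0.709, -0.001]
contact_force: [-0.2, 0.9, -0.0]
gripper_width: 0.995
grasp_force: 0.0
```

The scene crop shows the hook clearly: the nose at about (390,250), the back at about (340,230), and the cradle at about (660,410). The depth readings put the nose at about (0.537, 0.440), which agrees with cradle x 0.3725 + 0.165. Next is the grasp.

Emit:
{"op": "drive_tool", "data": {"increments": [{"dx": 0,"dy": 0,"dz": 0.03,"wx": 0,"wy": 0,"wz": 0,"claw": 0.06},{"dx": 0,"dy": 0,"dz": 0.03,"wx": 0,"wy": 0,"wz": 0,"claw": 0.06},{"dx": 0,"dy": 0,"dz": 0.015,"wx": 0,"wy": 0,"wz": 0,"claw": 0.05},{"dx": 0,"dy": 0,"dz": 0.007,"wx": 0,"wy": 0,"wz": 0,"claw": 0.04},{"dx": 0,"dy": 0,"dz": 0,"wx": 0,"wy": 0,"wz": 0,"claw": 0.03},{"dx": 0,"dy": 0,"dz": 0,"wx": 0,"wy": 0,"wz": 0,"claw": 0.03}], "newtons": 100}}

```text
t: 5.1
eef_pos: [0.4332, -0.3229, 0.0288]
tool_rot: [0.001, 0.705, 0.709, 0.0]
contact_force: [-0.4, -0.5, -0.9]
gripper_width: 0.349
grasp_force: 0.0
```

Emit:
{"op": "drive_tool", "data": {"increments": [{"dx": 0,"dy": -0.003,"dz": 0,"wx": 0,"wy": 0,"wz": 0,"claw": 0.03},{"dx": 0,"dy": 0,"dz": 0.001,"wx": 0,"wy": 0,"wz": 0,"claw": 0.0},{"dx": 0,"dy": 0,"dz": 0,"wx": 0,"wy": 0,"wz": 0,"claw": 0.0},{"dx": 0,"dy": 0,"dz": 0,"wx": 0,"wy": 0,"wz": 0,"claw": 0.0},{"dx": 0,"dy": 0,"dz": 0,"wx": 0,"wy": 0,"wz": 0,"claw": 0.0},{"dx": 0,"dy": 0,"dz": -0.02,"wx": 0,"wy": 0,"wz": 0,"claw": 0.0},{"dx": 0,"dy": 0,"dz": -0.03,"wx": 0,"wy": 0,"wz": 0,"claw": 0.0}], "newtons": 100}}

```text
t: 5.98
eef_pos: [0.4291, -0.3225, 0.078]
tool_rot: [-0.001, 0.705, 0.709, -0.0]
contact_force: [-0.6, -0.2, -0.2]
gripper_width: -0.002
grasp_force: 0.0
```

Run:
```python
from h import *
np.set_printoptions(precision=4,suppress=True)
o=get_obs(); print(o["eef_pos"],o["gripper_width"],o["tool_rot"])
p,d=read_camera("top"); q,ds=read_camera("scene")
a=cv2.resize(p[195:250,320:450],(780,330),interpolation=cv2.INTER_CUBIC)
u,v=proj("scene",o["eef_pos"]-[0,0,.05]).astype(int);print(u,v)
b=cv2.resize(q[v-23:v+22,u-60:u+70],(780,270),interpolation=cv2.INTER_CUBIC)
cv2.imwrite("pics/g1.png",cv2.vconcat([a,b])[:,:,::-1])
```

```text
[ 0.4291 -0.3225  0.078 ] -0.0023939029196299896 [-0.0005  0.7054  0.7088 -0.0003]
351 184
```

View pics/g1.png

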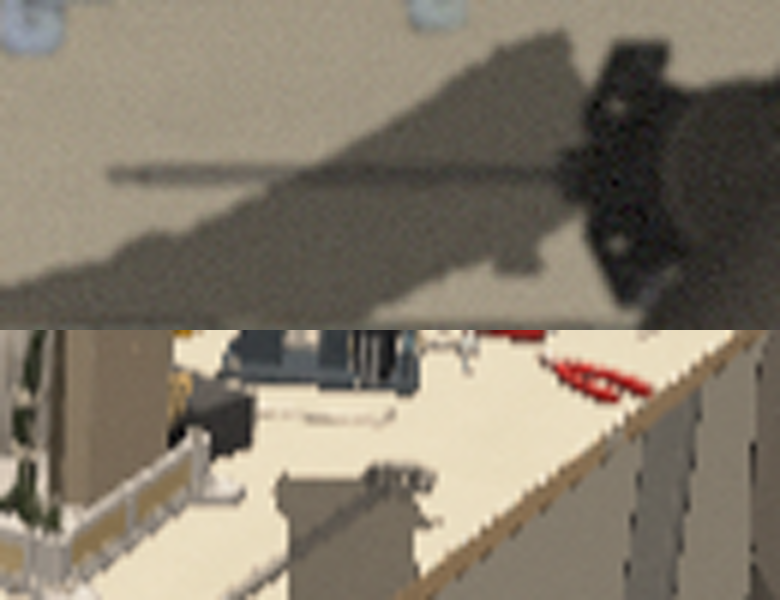

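The rod is unmoved at row 224, and the fingers closed just above or on the tip of it. I'll go down again with a smaller opening and get lower this time, checking force.

Emit:
{"op": "drive_tool", "data": {"increments": [{"dx": -0.001,"dy": 0.001,"dz": 0,"wx": 0,"wy": 0,"wz": 0,"claw": 0.026},{"dx": 0,"dy": 0,"dz": 0,"wx": 0,"wy": 0,"wz": 0,"claw": 0.026},{"dx": 0,"dy": 0,"dz": 0,"wx": 0,"wy": 0,"wz": 0,"claw": 0.026},{"dx": 0,"dy": 0,"dz": 0.02,"wx": 0,"wy": 0,"wz": 0,"claw": 0.026},{"dx": 0,"dy": 0,"dz": 0.02,"wx": 0,"wy": 0,"wz": 0,"claw": 0.026},{"dx": 0,"dy": 0,"dz": 0.01,"wx": 0,"wy": 0,"wz": 0,"claw": 0.026},{"dx": 0,"dy": 0,"dz": 0.002,"wx": 0,"wy": 0,"wz": 0,"claw": 0.026},{"dx": 0,"dy": 0,"dz": 0,"wx": 0,"wy": 0,"wz": 0,"claw": 0.026}]}}

```text
t: 7.08
eef_pos: [0.4306, -0.3237, 0.0249]
tool_rot: [0.0, 0.705, 0.709, -0.0]
contact_force: [0.9, 0.4, 0.4]
gripper_width: 0.304
grasp_force: 0.0
```

Emit:
{"op": "drive_tool", "data": {"increments": [{"dx": 0,"dy": 0,"dz": 0.0015,"wx": 0,"wy": 0,"wz": 0,"claw": 0.026},{"dx": 0,"dy": 0,"dz": 0,"wx": 0,"wy": 0,"wz": 0,"claw": 0.006},{"dx": 0,"dy": 0,"dz": 0,"wx": 0,"wy": 0,"wz": 0,"claw": 0.006},{"dx": 0,"dy": 0,"dz": 0,"wx": 0,"wy": 0,"wz": 0,"claw": 0.006},{"dx": 0,"dy": 0,"dz": 0,"wx": 0,"wy": 0,"wz": 0,"claw": 0.006}], "newtons": 60}}

```text
t: 7.7
eef_pos: [0.4306, -0.3234, 0.0234]
tool_rot: [0.0, 0.705, 0.709, 0.0]
contact_force: [-0.4, 0.2, 0.0]
gripper_width: 0.069
grasp_force: 0.0
```

Run:
```python
from h import *
np.set_printoptions(precision=4,suppress=True)
p,d=read_camera("top"); q,ds=read_camera("scene")
W=cloud("top",d); print("bench",np.median(W[212:218,340:380,2]),"rod rows",[W[222:226,u,2].max().round(4) for u in range(345,412,8)])
S=cloud("scene",ds); print("bench s", [np.median(S[m]) for m in [(S[...,0]>.36)&(S[...,0]<.41)&(S[...,1]<-.15)&(S[...,1]>-.3)&(S[...,2]<.05)] for S in [S] ] if 0 else "")
m=(abs(S[...,0]-.43)<.05)&(abs(S[...,1]+.324)<.03); print(np.c_[np.histogram(S[m][:,2],bins=np.arange(-.01,.1,.005))[0]].T)
u,v=proj("scene",[.43,-.324,.02]).astype(int)
b=cv2.resize(q[v-35:v+20,u-40:u+40],(800,550),interpolation=cv2.INTER_CUBIC)
cv2.imwrite("pics/g2.png",b[:,:,::-1]); print(u,v,proj("scene",[.43,-.324,0]),proj("scene",[.43,-.384,.006]))
```

```text
bench 0.0007128306547715534 rod rows [np.float64(0.0131), np.float64(0.011), np.float64(0.0159), np.float64(0.0136), np.float64(0.0144), np.float64(0.0138), np.float64(0.0119), np.float64(0.0127), np.float64(0.0717)]
bench s 
[[ 0 45 71 11  9  0  0  0  0  5  5 11 10 10 11  9 10 11 24 18 27]]
351 186 [350.8289 190.4463] [357.1955 184.7889]
```

View pics/g2.png

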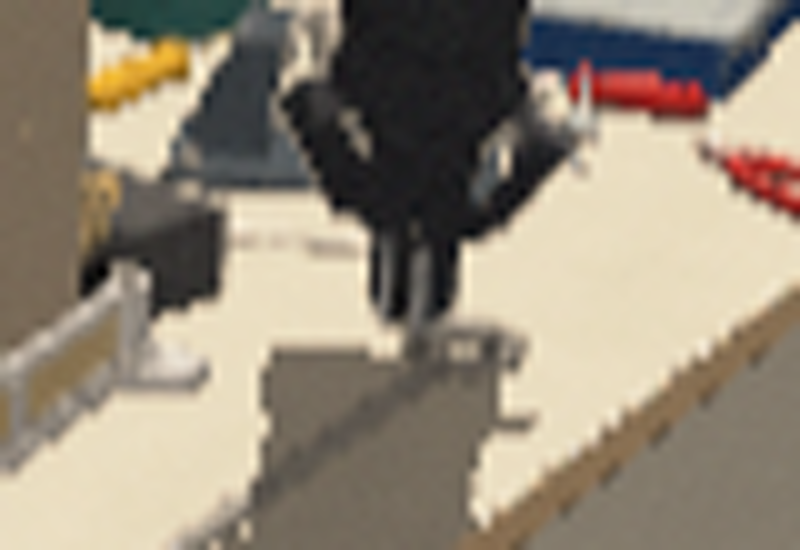

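The fingertips show at about (352,183), roughly 33 mm above the bench although the TCP reads 0.023. The real tip height therefore differs from the nominal one. I'll descend in small steps, watching force.

Emit:
{"op": "drive_tool", "data": {"increments": [{"dx": 0,"dy": 0,"dz": 0,"wx": 0,"wy": 0,"wz": 0,"claw": 0.028},{"dx": 0,"dy": 0,"dz": 0,"wx": 0,"wy": 0,"wz": 0,"claw": 0.028},{"dx": 0,"dy": 0,"dz": 0,"wx": 0,"wy": 0,"wz": 0,"claw": 0.028},{"dx": 0,"dy": 0,"dz": 0.005,"wx": 0,"wy": 0,"wz": 0,"claw": 0.028},{"dx": 0,"dy": 0,"dz": 0.005,"wx": 0,"wy": 0,"wz": 0,"claw": 0.028},{"dx": 0,"dy": 0,"dz": 0.005,"wx": 0,"wy": 0,"wz": 0,"claw": 0.028},{"dx": 0,"dy": 0,"dz": 0,"wx": 0,"wy": 0,"wz": 0,"claw": 0.028}]}}

```text
t: 8.68
eef_pos: [0.4303, -0.3233, 0.0079]
tool_rot: [-0.0, 0.705, 0.709, -0.0]
contact_force: [0.8, 0.3, -1.1]
gripper_width: 0.326
grasp_force: 0.0
```

Emit:
{"op": "drive_tool", "data": {"increments": [{"dx": 0,"dy": 0,"dz": 0.005,"wx": 0,"wy": 0,"wz": 0,"claw": 0.028},{"dx": 0,"dy": 0,"dz": 0.003,"wx": 0,"wy": 0,"wz": 0,"claw": 0.028},{"dx": 0,"dy": 0,"dz": 0,"wx": 0,"wy": 0,"wz": 0,"claw": 0.028}]}}

```text
t: 9.05
eef_pos: [0.4305, -0.3234, 0.0001]
tool_rot: [-0.0, 0.705, 0.709, -0.0]
contact_force: [0.2, 0.9, 0.1]
gripper_width: 0.327
grasp_force: 0.0
```

Run:
```python
from h import *
np.set_printoptions(precision=4,suppress=True)
q,ds=read_camera("scene");S=cloud("scene",ds);o=get_obs();print(o["eef_pos"],o["contact_force"])
m=(abs(S[...,0]-.43)<.05)&(abs(S[...,1]+.324)<.03); print(np.histogram(S[m][:,2],bins=np.arange(-.01,.1,.005))[0])
u,v=proj("scene",[.43,-.324,.02]).astype(int)
b=cv2.resize(q[v-35:v+20,u-40:u+40],(800,550),interpolation=cv2.INTER_CUBIC)
cv2.imwrite("pics/g3.png",b[:,:,::-1])
```

```text
[ 0.4305 -0.3235  0.0003] [-0.2906  0.1706  0.0149]
[ 0 45 64  9 10  7 11  7 15 13 10 11  7 17 19 31 22 19 19 21 18]
```

View pics/g3.png

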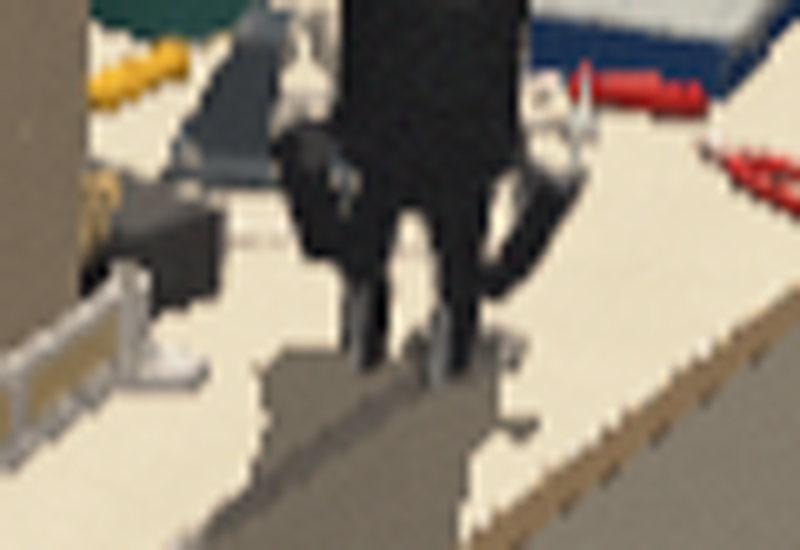

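The tips now straddle the rod at about (352,188), still roughly 10 mm above the bench. I'll go a bit lower and close.

Emit:
{"op": "drive_tool", "data": {"increments": [{"dx": 0,"dy": 0,"dz": 0.004,"wx": 0,"wy": 0,"wz": 0,"claw": 0.028},{"dx": 0,"dy": 0,"dz": 0.001,"wx": 0,"wy": 0,"wz": 0,"claw": 0.02},{"dx": 0,"dy": 0,"dz": 0,"wx": 0,"wy": 0,"wz": 0,"claw": 0.002},{"dx": 0,"dy": 0,"dz": 0,"wx": 0,"wy": 0,"wz": 0,"claw": 0.002},{"dx": 0,"dy": 0,"dz": 0,"wx": 0,"wy": 0,"wz": 0,"claw": 0.002},{"dx": 0,"dy": 0,"dz": 0,"wx": 0,"wy": 0,"wz": 0,"claw": 0.002}], "newtons": 60}}

```text
t: 9.85
eef_pos: [0.4304, -0.3234, -0.0045]
tool_rot: [-0.0, 0.705, 0.709, 0.0]
contact_force: [-2.6, 2.1, 5.7]
gripper_width: 0.098
grasp_force: 59.1
```

It caught only a chord of the rod (8 mm of 12), so I'll open and go about 7 mm lower.

Emit:
{"op": "drive_tool", "data": {"increments": [{"dx": 0,"dy": 0,"dz": 0,"wx": 0,"wy": 0,"wz": 0,"claw": 0.024},{"dx": 0,"dy": 0,"dz": 0,"wx": 0,"wy": 0,"wz": 0,"claw": 0.024},{"dx": 0,"dy": 0,"dz": 0.003,"wx": 0,"wy": 0,"wz": 0,"claw": 0.024},{"dx": 0,"dy": 0,"dz": 0.003,"wx": 0,"wy": 0,"wz": 0,"claw": 0.024},{"dx": 0,"dy": 0,"dz": 0.001,"wx": 0,"wy": 0,"wz": 0,"claw": 0.024},{"dx": 0,"dy": 0,"dz": 0,"wx": 0,"wy": 0,"wz": 0,"claw": 0.024}]}}

```text
t: 10.6
eef_pos: [0.4306, -0.3234, -0.0113]
tool_rot: [-0.0, 0.705, 0.709, 0.0]
contact_force: [-2.0, 2.2, 6.2]
gripper_width: 0.279
grasp_force: 3.3
```

Emit:
{"op": "drive_tool", "data": {"increments": [{"dx": 0,"dy": 0,"dz": 0,"wx": 0,"wy": 0,"wz": 0,"claw": 0.004},{"dx": 0,"dy": 0,"dz": 0,"wx": 0,"wy": 0,"wz": 0,"claw": 0.004},{"dx": 0,"dy": 0,"dz": 0,"wx": 0,"wy": 0,"wz": 0,"claw": 0.004},{"dx": 0,"dy": 0,"dz": 0,"wx": 0,"wy": 0,"wz": 0,"claw": 0.004}], "newtons": 30}}

```text
t: 11.1
eef_pos: [0.4308, -0.324, -0.0109]
tool_rot: [0.0, 0.705, 0.709, 0.0]
contact_force: [-2.0, 0.3, 9.8]
gripper_width: 0.126
grasp_force: 30.6
```

Emit:
{"op": "drive_tool", "data": {"increments": [{"dx": 0,"dy": 0,"dz": 0,"wx": 0,"wy": 0,"wz": 0,"claw": 0.0},{"dx": 0,"dy": 0,"dz": 0,"wx": 0,"wy": 0,"wz": 0,"claw": 0.0},{"dx": 0,"dy": 0,"dz": -0.005,"wx": 0,"wy": 0,"wz": 0,"claw": 0.0},{"dx": 0,"dy": 0,"dz": -0.02,"wx": 0,"wy": 0,"wz": 0,"claw": 0.0},{"dx": 0,"dy": 0,"dz": -0.03,"wx": 0,"wy": 0,"wz": 0,"claw": 0.0},{"dx": 0,"dy": 0,"dz": -0.03,"wx": 0,"wy": 0,"wz": 0,"claw": 0.0},{"dx": 0,"dy": 0,"dz": -0.03,"wx": 0,"wy": 0,"wz": 0,"claw": 0.0},{"dx": 0,"dy": 0,"dz": 0,"wx": 0,"wy": 0,"wz": 0,"claw": 0.0}], "newtons": 80}}

```text
t: 12.1
eef_pos: [0.4318, -0.3243, 0.1057]
tool_rot: [0.002, 0.705, 0.709, 0.001]
contact_force: [1.2, 1.6, -3.9]
gripper_width: 0.096
grasp_force: 78.4
```

```bash
cat >> h.py <<'E'
def rodpts(cam="top"):
    p,d=read_camera(cam);return p,d,cloud(cam,d)
E
python3 - <<'E'
from h import *
np.set_printoptions(precision=4,suppress=True)
p,d,W=rodpts(); q,ds,S=rodpts("scene"); o=get_obs(); print(o["eef_pos"],o["contact_force"],o["torque"])
m=(W[...,2]>.03)&(abs(W[...,0]-.43)<.03)&(W[...,1]<-.08)&(W[...,1]>-.45)
P=W[m]; 
for y in np.arange(-.42,-.08,.02):
    s=P[abs(P[:,1]-y)<.01]; print(round(y,2),len(s), s[:,0].mean() if len(s) else "", np.median(s[:,2]) if len(s) else "")
u,v=proj("scene",o["eef_pos"]).astype(int)
b=cv2.resize(q[v-55:v+35,u-80:u+40],(800,600),interpolation=cv2.INTER_CUBIC)
cv2.imwrite("pics/g4.png",b[:,:,::-1])
E
```

```text
[ 0.4305 -0.3229  0.1032] [ 0.1813 -0.0154 -2.7236] [-0.1904 -0.0027 -0.0113]
-0.42 0  
-0.4 0  
-0.38 16 0.42036829254799907 0.4733655449637699
-0.36 120 0.4214206487289436 0.4821244282683438
-0.34 197 0.4294247281110872 0.485194112945634
-0.32 282 0.4289432564438679 0.48575413803968764
-0.3 540 0.4319795354136368 0.3395311729999454
-0.28 609 0.4356398851991453 0.4802265010081377
-0.26 400 0.4308708657707359 0.5223429300242228
-0.24 329 0.42213054167499175 0.5411873865509506
-0.22 224 0.4146352630803777 0.559098124961812
-0.2 140 0.4102682521884134 0.5648912896130399
-0.18 28 0.431985178904256 0.1236205669728431
-0.16 28 0.431836013449961 0.12341825520221764
-0.14 28 0.43168994093833607 0.12305443371257604
-0.12 20 0.43068843147132296 0.12211319154601374
-0.1 0
```

View pics/g4.png

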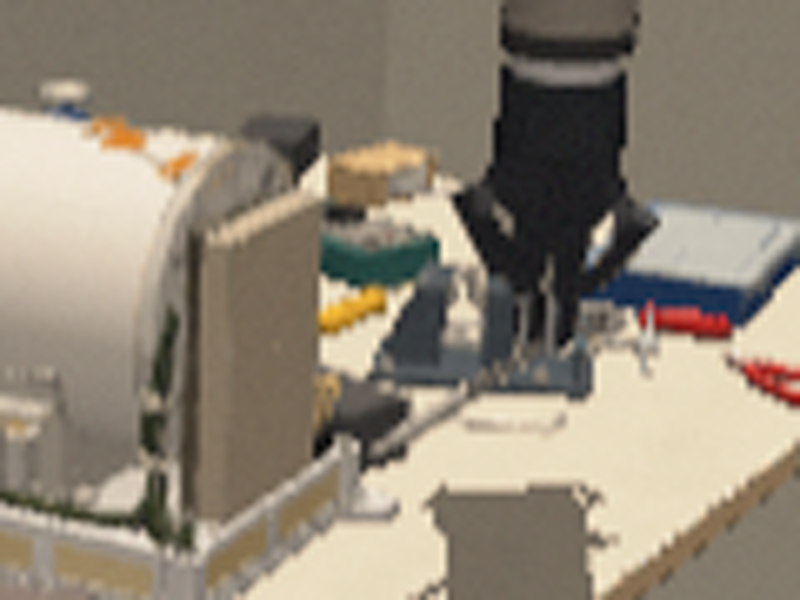

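The rod is lifted, level to about 1°, and its weight reads 2.7 N. Now I'll raise it high and carry it across.

Emit:
{"op": "drive_tool", "data": {"increments": [{"dx": 0,"dy": 0,"dz": -0.046,"wx": 0,"wy": 0,"wz": 0,"claw": 0.0},{"dx": 0,"dy": 0,"dz": -0.046,"wx": 0,"wy": 0,"wz": 0,"claw": 0.0},{"dx": 0,"dy": 0,"dz": -0.046,"wx": 0,"wy": 0,"wz": 0,"claw": 0.0},{"dx": 0,"dy": 0,"dz": -0.046,"wx": 0,"wy": 0,"wz": 0,"claw": 0.0},{"dx": 0,"dy": 0,"dz": -0.046,"wx": 0,"wy": 0,"wz": 0,"claw": 0.0},{"dx": 0.03,"dy": 0.02,"dz": 0,"wx": 0,"wy": 0,"wz": 0,"claw": 0.0},{"dx": 0.045,"dy": 0.02,"dz": 0,"wx": 0,"wy": 0,"wz": 0,"claw": 0.0},{"dx": 0.048,"dy": 0,"dz": 0,"wx": 0,"wy": 0,"wz": 0,"claw": 0.0},{"dx": 0.048,"dy": 0,"dz": 0,"wx": 0,"wy": 0,"wz": 0,"claw": 0.0},{"dx": 0.048,"dy": 0,"dz": 0,"wx": 0,"wy": 0,"wz": 0,"claw": 0.0},{"dx": 0.048,"dy": 0,"dz": 0,"wx": 0,"wy": 0,"wz": 0,"claw": 0.0},{"dx": 0.048,"dy": 0,"dz": 0,"wx": 0,"wy": 0,"wz": 0,"claw": 0.0},{"dx": 0.048,"dy": 0,"dz": 0,"wx": 0,"wy": 0,"wz": 0,"claw": 0.0},{"dx": 0.048,"dy": 0,"dz": 0,"wx": 0,"wy": 0,"wz": 0,"claw": 0.0},{"dx": 0.048,"dy": 0,"dz": 0,"wx": 0,"wy": 0,"wz": 0,"claw": 0.0},{"dx": 0.048,"dy": 0,"dz": 0,"wx": 0,"wy": 0,"wz": 0,"claw": 0.0},{"dx": 0.048,"dy": 0,"dz": 0,"wx": 0,"wy": 0,"wz": 0,"claw": 0.0},{"dx": 0.048,"dy": 0,"dz": 0,"wx": 0,"wy": 0,"wz": 0,"claw": 0.0},{"dx": 0.048,"dy": 0,"dz": 0,"wx": 0,"wy": 0,"wz": 0,"claw": 0.0},{"dx": 0.048,"dy": 0,"dz": 0,"wx": 0,"wy": 0,"wz": 0,"claw": 0.0}]}}

```text
t: 14.7
eef_pos: [0.466, 0.3767, 0.3312]
tool_rot: [-0.0, 0.705, 0.709, -0.002]
contact_force: [1.1, -0.3, -2.8]
gripper_width: 0.097
grasp_force: 78.8
```

Emit:
{"op": "drive_tool", "data": {"increments": [{"dx": 0.03,"dy": 0,"dz": 0,"wx": 0,"wy": 0,"wz": 0,"claw": 0.0},{"dx": 0.02,"dy": 0,"dz": 0,"wx": 0,"wy": 0,"wz": 0,"claw": 0.0},{"dx": 0,"dy": 0,"dz": 0,"wx": 0,"wy": 0,"wz": -9,"claw": 0.0},{"dx": 0,"dy": 0,"dz": 0,"wx": 0,"wy": 0,"wz": -9,"claw": 0.0},{"dx": 0,"dy": 0,"dz": 0,"wx": 0,"wy": 0,"wz": -9,"claw": 0.0},{"dx": 0,"dy": 0,"dz": 0,"wx": 0,"wy": 0,"wz": -9,"claw": 0.0},{"dx": 0,"dy": 0,"dz": 0,"wx": 0,"wy": 0,"wz": -9,"claw": 0.0},{"dx": 0,"dy": 0,"dz": 0,"wx": 0,"wy": 0,"wz": -9,"claw": 0.0},{"dx": 0,"dy": 0,"dz": 0,"wx": 0,"wy": 0,"wz": -9,"claw": 0.0},{"dx": 0,"dy": 0,"dz": 0,"wx": 0,"wy": 0,"wz": -9,"claw": 0.0},{"dx": 0,"dy": 0,"dz": 0,"wx": 0,"wy": 0,"wz": -9,"claw": 0.0},{"dx": 0,"dy": 0,"dz": 0,"wx": 0,"wy": 0,"wz": -9,"claw": 0.0},{"dx": 0,"dy": 0,"dz": 0,"wx": 0,"wy": 0,"wz": 0,"claw": 0.0}]}}

```text
t: 16.32
eef_pos: [0.4671, 0.4246, 0.3326]
tool_rot: [-0.0, -0.001, 1.0, -0.001]
contact_force: [0.5, -0.3, -2.3]
gripper_width: 0.105
grasp_force: 78.8
```

Emit:
{"op": "drive_tool", "data": {"increments": [{"dx": 0,"dy": 0.0155,"dz": 0.03,"wx": 0,"wy": 0,"wz": 0,"claw": 0.0},{"dx": 0,"dy": 0,"dz": 0.045,"wx": 0,"wy": 0,"wz": 0,"claw": 0.0},{"dx": 0,"dy": 0,"dz": 0.045,"wx": 0,"wy": 0,"wz": 0,"claw": 0.0},{"dx": 0,"dy": 0,"dz": 0.045,"wx": 0,"wy": 0,"wz": 0,"claw": 0.0},{"dx": 0,"dy": 0,"dz": 0.03,"wx": 0,"wy": 0,"wz": 0,"claw": 0.0},{"dx": 0,"dy": 0,"dz": 0,"wx": 0,"wy": 0,"wz": 0,"claw": 0.0},{"dx": 0,"dy": 0,"dz": 0,"wx": 0,"wy": 0,"wz": 0,"claw": 0.0}]}}

```text
t: 17.2
eef_pos: [0.4676, 0.4416, 0.1397]
tool_rot: [0.001, -0.002, 1.0, 0.001]
contact_force: [0.7, -0.7, -3.3]
gripper_width: 0.104
grasp_force: 78.7
```

Run:
```python
from h import *
np.set_printoptions(precision=4,suppress=True)
o=get_obs(); print(o["t"],o["eef_pos"],o["contact_force"],o["tool_rot"],o["torque"])
p,d,W=rodpts(); q,ds,S=rodpts("scene"); np.savez("m2.npz",p=p,d=d,q=q,ds=ds)
print("top proj eye",proj("top",[.528,.44,.155]),"scene",proj("scene",[.528,.44,.155]))
for n,A in (("top",W),("scene",S)):
    m=(A[...,2]>.11)&(A[...,2]<.19)&(abs(A[...,1]-.44)<.035)
    e=A[m&(A[...,0]>.495)&(A[...,0]<.57)];t=A[m&(A[...,0]<.42)&(A[...,0]>.2)]
    print(n,"eye",len(e),e.min(0),e.max(0),e.mean(0),np.percentile(e[:,2],[10,50,90]))
    print(" tail",len(t),t.min(0),t.max(0)); 
    for x in np.arange(.25,.42,.03):
        s=t[abs(t[:,0]-x)<.015]; 
        if len(s):print(x.round(2),s.mean(0))
c=cv2.resize(p[150:250,110:210],(600,600),interpolation=cv2.INTER_CUBIC); cv2.imwrite("pics/e1.png",c[:,:,::-1])
```

```text
17.2 [0.4676 0.4416 0.1397] [ 0.6614 -0.6872 -3.2777] [ 0.0007 -0.0016  1.      0.0006] [ 0.0041 -0.2336 -0.0009]
top proj eye [147.3962 185.7212] scene [199.1562 217.0188]
top eye 193 [0.4965 0.4144 0.1529] [0.5518 0.4644 0.1683] [0.5253 0.4385 0.1611] [0.1579 0.1611 0.1645]
 tail 108 [0.3388 0.4323 0.1503] [0.4177 0.4428 0.1641]
0.34 [0.3476 0.4351 0.1574]
0.37 [0.3695 0.4377 0.158 ]
0.4 [0.4007 0.4381 0.1592]
scene eye 122 [0.495  0.4227 0.1539] [0.5493 0.4675 0.1636] [0.5223 0.4461 0.1598] [0.1555 0.1608 0.1627]
 tail 229 [0.2511 0.4355 0.1492] [0.4192 0.4475 0.1614]
0.25 [0.2565 0.4415 0.1541]
0.28 [0.2805 0.442  0.155 ]
0.31 [0.3099 0.4431 0.1559]
0.34 [0.3395 0.443  0.1565]
0.37 [0.369  0.4431 0.1565]
0.4 [0.3998 0.4431 0.1575]
```

View pics/e1.png

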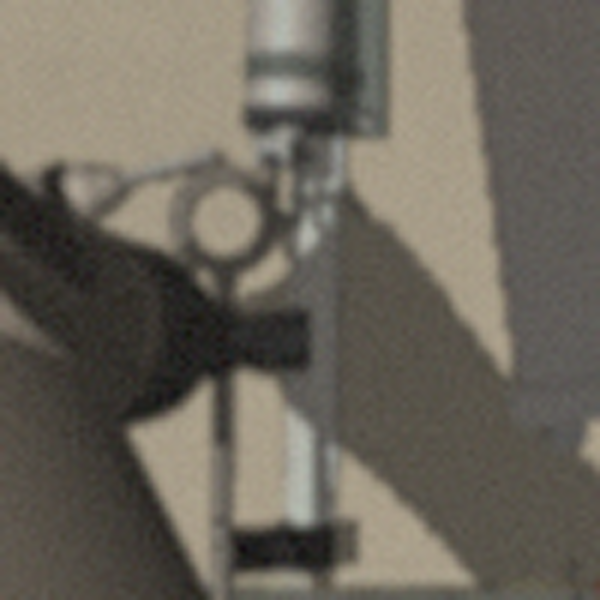

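The top crop shows the ring hole at crop (228,220), which is pixel (148,186.7), with the rod running straight down the image. The hook mouth is just to its right. Next I'll get precise ring and nose positions from the same camera.

Run:
```python
from h import *
np.set_printoptions(precision=4,suppress=True)
a=np.load("m2.npz"); W=cloud("top",a["d"]); S=cloud("scene",a["ds"])
m=((W[...,2]>.14)&(W[...,2]<.18)).astype(np.uint8); m[:,:130]=0;m[:,170:]=0;m[:165]=0;m[200:]=0
cs,h=cv2.findContours(m,cv2.RETR_CCOMP,cv2.CHAIN_APPROX_NONE)
for c,hh in zip(cs,h[0]):
    if hh[3]>=0 and len(c)>10:
        (x,y),r=cv2.minEnclosingCircle(c); M=cv2.moments(c); print("hole",x,y,r,M['m10']/M['m00'],M['m01']/M['m00'],ray("top",(x,y),.1605))
ring=np.argwhere(m[:194]>0)[:,::-1].astype(np.float32); (x,y),r=cv2.minEnclosingCircle(ring[ring[:,1]<192]); print("ring",x,y,r,ray("top",(x,y),.1605))
# scene hole
m=((S[...,2]>.14)&(S[...,2]<.18)&(S[...,0]>.47)&(S[...,0]<.57)&(abs(S[...,1]-.44)<.05)).astype(np.uint8)
cs,h=cv2.findContours(m,cv2.RETR_CCOMP,cv2.CHAIN_APPROX_NONE)
for c,hh in zip(cs,h[0]):
    (x,y),r=cv2.minEnclosingCircle(c); print("scene",hh[3],len(c),x,y,r,ray("scene",(x,y),.155))
b=np.load("m.npz"); 
W=cloud("top",b["dt"]);m=(W[...,2]>.072)&(abs(W[...,0]-.5375)<.0075)&(abs(W[...,1]-.44)<.01); uv=np.argwhere(m)[:,::-1]; print("nose top",uv.tolist(),ray("top",uv.mean(0),.084))
S=cloud("scene",b["ds"]);m=(S[...,2]>.074)&(S[...,0]>.525)&(S[...,0]<.549)&(abs(S[...,1]-.44)<.012); print("nose scene",S[m])
```

```text
hole 147.0294189453125 185.9705810546875 6.3618950843811035 147.05580029368573 185.9441997063142 [0.5268 0.4393 0.1605]
ring 147.13917541503906 185.99484252929688 9.356657981872559 [0.5267 0.439  0.1605]
scene -1 53 200.5 221.0 11.236202239990234 [0.5074 0.4553 0.155 ]
scene 0 24 199.0 216.5 6.020897388458252 [0.5307 0.4379 0.155 ]
nose top [[155, 183], [155, 184], [156, 184], [154, 185], [155, 185], [156, 185], [157, 185], [154, 186], [155, 186], [156, 186], [157, 186]] [0.5373 0.4389 0.084 ]
nose scene [[0.5486 0.4403 0.0822]
 [0.5444 0.4403 0.0835]
 [0.5444 0.4445 0.0822]
 [0.5403 0.4443 0.0834]
 [0.5352 0.4452 0.0855]
 [0.5322 0.4442 0.086 ]
 [0.5328 0.4399 0.0838]
 [0.5338 0.4468 0.0834]
 [0.5332 0.4436 0.0822]
 [0.5308 0.442  0.0822]
 [0.5368 0.4445 0.0781]
 [0.5343 0.4429 0.0782]
 [0.5331 0.4403 0.0774]
 [0.5364 0.4452 0.0753]
 [0.5338 0.4438 0.0755]
 [0.533  0.4407 0.0743]]
```

Emit:
{"op": "drive_tool", "data": {"increments": [{"dx": -0.0012,"dy": 0,"dz": 0,"wx": 0,"wy": 1.4,"wz": 0,"claw": 0.0},{"dx": 0,"dy": 0,"dz": 0.02,"wx": 0,"wy": 0,"wz": 0,"claw": 0.0},{"dx": 0,"dy": 0,"dz": 0.02,"wx": 0,"wy": 0,"wz": 0,"claw": 0.0},{"dx": 0,"dy": 0,"dz": 0.01,"wx": 0,"wy": 0,"wz": 0,"claw": 0.0},{"dx": 0,"dy": 0,"dz": 0,"wx": 0,"wy": 0,"wz": 0,"claw": 0.0},{"dx": 0,"dy": 0,"dz": 0,"wx": 0,"wy": 0,"wz": 0,"claw": 0.0}]}}

```text
t: 18.05
eef_pos: [0.467, 0.4415, 0.0887]
tool_rot: [-0.012, -0.003, 1.0, 0.0]
contact_force: [-0.5, 0.5, -3.3]
gripper_width: 0.101
grasp_force: 78.8
```

```bash
cat >> h.py <<'E'
def eye(zc):
    p,d,W=rodpts(); m=((W[...,2]>zc-.012)&(W[...,2]<zc+.018)).astype(np.uint8); m[:,:130]=0;m[:,175:]=0;m[:165]=0;m[200:]=0
    cs,h=cv2.findContours(m,cv2.RETR_CCOMP,cv2.CHAIN_APPROX_NONE); b=None
    for c,hh in zip(cs,h[0]):
        if hh[3]>=0 and len(c)>10: b=cv2.minEnclosingCircle(c)
    ring=W[(m>0)&(W[...,0]>.5)&(W[...,0]<.57)]
    p,d,S=rodpts("scene"); t=S[(abs(S[...,1]-.44)<.03)&(abs(S[...,2]-zc)<.03)&(S[...,0]<.42)&(S[...,0]>.24)]
    f=np.polyfit(t[:,0],t[:,2],1)
    print("hole",b, ray("top",b[0],zc+.005) if b else "","ring x max",ring[:,0].max(),"y",ring[:,1].min(),ring[:,1].max(),"z med",np.median(ring[:,2]),"pitch deg",np.degrees(f[0]),"rodtop at .25,.53",np.polyval(f,[.25,.53]))
E
python3 - <<'E'
from h import *
np.set_printoptions(precision=4,suppress=True)
eye(.104); o=get_obs(); print(o["t"],o["eef_pos"],o["contact_force"])
E
```

```text
hole ((152.86363220214844, 187.86363220214844), 6.240793228149414) [0.5265 0.4388 0.109 ] ring x max 0.5526884519763072 y 0.41535336023093233 0.46465345969344446 z med 0.10909213869217922 pitch deg -0.17024132197336456 rodtop at .25,.53 [0.1085 0.1077]
18.15 [0.4671 0.4416 0.0891] [-0.3609  0.0906 -3.3004]
```

Emit:
{"op": "drive_tool", "data": {"increments": [{"dx": -0.0018,"dy": 0,"dz": 0.008,"wx": 0,"wy": 0,"wz": 0,"claw": 0.0},{"dx": 0,"dy": 0,"dz": 0.003,"wx": 0,"wy": 0,"wz": 0,"claw": 0.0},{"dx": -0.0001,"dy": 0,"dz": 0.003,"wx": 0,"wy": 0,"wz": 0,"claw": 0.0},{"dx": -0.0001,"dy": 0,"dz": 0.002,"wx": 0,"wy": 0,"wz": 0,"claw": 0.0},{"dx": 0,"dy": 0,"dz": 0,"wx": 0,"wy": 0,"wz": 0,"claw": 0.0}]}}

```text
t: 18.77
eef_pos: [0.4682, 0.4413, 0.0724]
tool_rot: [-0.012, -0.003, 1.0, -0.0]
contact_force: [-1.4, -1.6, -2.2]
gripper_width: 0.096
grasp_force: 79.0
```

Run:
```python
from h import *
np.set_printoptions(precision=4,suppress=True)
o=get_obs(); print(o["t"],o["eef_pos"],o["contact_force"],o["torque"]); p,d,W=rodpts()
m=(abs(W[...,1]-.44)<.006)&(W[...,0]>.51)&(W[...,0]<.58)&(W[...,2]>.03); A=W[m];print(A[np.argsort(A[:,0])])
```

```text
18.775 [0.4682 0.4413 0.0724] [-1.4436 -1.5611 -2.1902] [-0.0264 -0.1305 -0.0711]
[[0.51   0.4456 0.0932]
 [0.51   0.4426 0.0935]
 [0.5102 0.4363 0.4465]
 [0.5102 0.4373 0.0919]
 [0.5103 0.439  0.4449]
 [0.5104 0.4414 0.4439]
 [0.5108 0.4449 0.4404]
 [0.5124 0.4393 0.4442]
 [0.5125 0.4377 0.4434]
 [0.5126 0.4359 0.4429]
 [0.5127 0.4424 0.4415]
 [0.5128 0.4451 0.44  ]
 [0.513  0.446  0.092 ]
 [0.5131 0.4434 0.0911]
 [0.5134 0.4354 0.0889]
 [0.5146 0.4379 0.443 ]
 [0.5147 0.4426 0.4414]
 [0.515  0.4416 0.4391]
 [0.5171 0.4398 0.4387]
 [0.5174 0.443  0.436 ]
 [0.5181 0.4342 0.4473]
 [0.5185 0.4378 0.4435]
 [0.5199 0.4448 0.4319]
 [0.52   0.4342 0.4475]
 [0.5205 0.4378 0.4437]
 [0.5226 0.4343 0.4429]
 [0.5228 0.4368 0.4416]
 [0.5232 0.4401 0.4385]
 [0.5249 0.4351 0.4412]
 [0.5252 0.4382 0.4385]
 [0.5254 0.4409 0.4367]
 [0.5272 0.4362 0.4387]
 [0.5277 0.4398 0.4348]
 [0.5296 0.4352 0.4363]
 [0.5298 0.4379 0.4348]
 [0.5326 0.4382 0.4293]
 [0.5333 0.44   0.0644]
 [0.534  0.4423 0.0866]
 [0.5341 0.4393 0.0564]
 [0.5344 0.4405 0.0829]
 [0.5345 0.4375 0.0521]
 [0.5347 0.4366 0.4286]
 [0.5348 0
[... 922 characters left out ...]
48]
 [0.5632 0.4456 0.0876]
 [0.5632 0.4367 0.0884]
 [0.5633 0.4419 0.0389]
 [0.5634 0.4431 0.0861]
 [0.5637 0.4408 0.0841]
 [0.5638 0.4349 0.0843]
 [0.5655 0.4369 0.0463]
 [0.5658 0.4406 0.0436]
 [0.5661 0.4454 0.0884]
 [0.5663 0.4429 0.087 ]
 [0.5664 0.4344 0.0865]
 [0.5665 0.4376 0.0854]
 [0.5669 0.4414 0.0825]
 [0.5676 0.4378 0.0538]
 [0.5681 0.4361 0.0493]
 [0.5689 0.4453 0.0891]
 [0.569  0.4396 0.0886]
 [0.5691 0.4368 0.0884]
 [0.5697 0.444  0.0835]
 [0.572  0.4367 0.0889]
 [0.572  0.4428 0.0878]
 [0.5721 0.4459 0.0871]
 [0.5725 0.441  0.0843]
 [0.5748 0.4395 0.0895]
 [0.575  0.443  0.0875]
 [0.5751 0.4372 0.0874]
 [0.5752 0.4345 0.0867]
 [0.5785 0.4386 0.0623]
 [0.579  0.4367 0.0586]]
```

The bar spans x 0.544–0.553 and the nose ends at 0.541, so the gap is good. I'll press down in small steps.

Emit:
{"op": "drive_tool", "data": {"increments": [{"dx": 0,"dy": 0,"dz": 0.002,"wx": 0,"wy": 0,"wz": 0,"claw": 0.0},{"dx": -0.0001,"dy": 0,"dz": 0.002,"wx": 0,"wy": 0,"wz": 0,"claw": 0.0},{"dx": 0,"dy": 0,"dz": 0.002,"wx": 0,"wy": 0,"wz": 0,"claw": 0.0}]}}

```text
t: 19.2
eef_pos: [0.4682, 0.4414, 0.0665]
tool_rot: [-0.012, -0.003, 1.0, 0.0]
contact_force: [-1.8, -0.8, 0.8]
gripper_width: 0.098
grasp_force: 79.3
```

Emit:
{"op": "drive_tool", "data": {"increments": [{"dx": 0,"dy": 0,"dz": 0.002,"wx": 0,"wy": 0,"wz": 0,"claw": 0.0},{"dx": -0.0001,"dy": 0,"dz": 0.002,"wx": 0,"wy": 0,"wz": 0,"claw": 0.0},{"dx": 0,"dy": 0,"dz": 0.002,"wx": 0,"wy": 0,"wz": 0,"claw": 0.0}]}}

```text
t: 19.58
eef_pos: [0.469, 0.4415, 0.0606]
tool_rot: [-0.012, -0.002, 1.0, 0.0]
contact_force: [0.8, -0.8, 2.8]
gripper_width: 0.099
grasp_force: 79.5
```

Emit:
{"op": "drive_tool", "data": {"increments": [{"dx": 0,"dy": 0,"dz": 0.002,"wx": 0,"wy": 0,"wz": 0,"claw": 0.0},{"dx": -0.0001,"dy": 0,"dz": 0.002,"wx": 0,"wy": 0,"wz": 0,"claw": 0.0},{"dx": 0,"dy": 0,"dz": 0.002,"wx": 0,"wy": 0,"wz": 0,"claw": 0.0}]}}

```text
t: 19.95
eef_pos: [0.4681, 0.4416, 0.0543]
tool_rot: [-0.012, -0.003, 1.0, 0.0]
contact_force: [-1.0, -0.2, 2.4]
gripper_width: 0.099
grasp_force: 79.5
```

Run:
```python
from h import *
np.set_printoptions(precision=4,suppress=True)
eye(.070); o=get_obs(); print(o["t"],o["eef_pos"],o["contact_force"],o["torque"])
```

```text
hole ((156.0441131591797, 188.26470947265625), 6.088774681091309) [0.5285 0.4396 0.075 ] ring x max 0.5693958207441994 y 0.41508063402555 0.46285392752717 z med 0.07802211477108276 pitch deg -1.5883240151727023 rodtop at .25,.53 [0.0646 0.0568]
20.05 [0.4674 0.4414 0.0539] [-2.4867  0.6759  0.9981] [ 0.2047 -0.2088  0.1315]
```

Emit:
{"op": "drive_tool", "data": {"increments": [{"dx": 0,"dy": 0,"dz": 0.002,"wx": 0,"wy": 0,"wz": 0,"claw": 0.0},{"dx": -0.0001,"dy": 0,"dz": 0.002,"wx": 0,"wy": 0,"wz": 0,"claw": 0.0},{"dx": 0,"dy": 0,"dz": 0.002,"wx": 0,"wy": 0,"wz": 0,"claw": 0.0},{"dx": 0,"dy": 0,"dz": 0.002,"wx": 0,"wy": 0,"wz": 0,"claw": 0.0}]}}

```text
t: 20.55
eef_pos: [0.4674, 0.4409, 0.0458]
tool_rot: [-0.013, -0.003, 1.0, -0.0]
contact_force: [-3.5, -0.4, -1.2]
gripper_width: 0.101
grasp_force: 79.1
```

Emit:
{"op": "drive_tool", "data": {"increments": [{"dx": 0,"dy": 0,"dz": 0.0015,"wx": 0,"wy": 0,"wz": 0,"claw": 0.0},{"dx": -0.0001,"dy": 0,"dz": 0.0015,"wx": 0,"wy": 0,"wz": 0,"claw": 0.0},{"dx": 0,"dy": 0,"dz": 0.0015,"wx": 0,"wy": 0,"wz": 0,"claw": 0.0},{"dx": 0,"dy": 0,"dz": 0,"wx": 0,"wy": 0,"wz": 0,"claw": 0.0}]}}

```text
t: 21.05
eef_pos: [0.468, 0.441, 0.0416]
tool_rot: [-0.012, -0.002, 1.0, -0.0]
contact_force: [0.2, -0.5, -2.8]
gripper_width: 0.104
grasp_force: 78.9
```

```bash
cat > hk.py <<'E'
from h import *
np.set_printoptions(precision=4,suppress=True)
o=get_obs(); print(o["t"],o["eef_pos"],o["contact_force"],o["torque"]); p,d,W=rodpts()
m=(abs(W[...,1]-.4405)<.004)&(W[...,0]>.53)&(W[...,0]<.566)&(W[...,2]>.03)&(W[...,2]<.1); A=W[m];print(A[np.argsort(A[:,0])])
m=(abs(W[...,0]-.528)<.02)&(abs(abs(W[...,1]-.44)-.021)<.004)&(W[...,2]<.1); print("ring top",np.median(W[m][:,2]))
E
python3 hk.py
```

```text
21.05 [0.468  0.441  0.0416] [ 0.1945 -0.4746 -2.7764] [ 0.0109 -0.2011  0.0144]
[[0.5337 0.4412 0.0599]
 [0.5341 0.4394 0.056 ]
 [0.5341 0.4425 0.0858]
 [0.5342 0.4397 0.0855]
 [0.5344 0.4371 0.0537]
 [0.5353 0.44   0.0746]
 [0.5363 0.4371 0.0644]
 [0.5372 0.4431 0.0842]
 [0.5372 0.4401 0.0843]
 [0.5374 0.4373 0.0531]
 [0.5376 0.4383 0.0808]
 [0.5381 0.4369 0.0756]
 [0.5392 0.437  0.065 ]
 [0.5403 0.4405 0.0834]
 [0.541  0.4391 0.0472]
 [0.5412 0.4403 0.0742]
 [0.5419 0.4383 0.0392]
 [0.5431 0.4402 0.0846]
 [0.5432 0.4367 0.0556]
 [0.544  0.4419 0.0479]
 [0.5448 0.4421 0.0682]
 [0.5452 0.4402 0.0644]
 [0.5455 0.439  0.0889]
 [0.5456 0.4381 0.0615]
 [0.5482 0.4432 0.0646]
 [0.5482 0.4402 0.0648]
 [0.5483 0.4375 0.0638]
 [0.549  0.4406 0.0837]
 [0.551  0.4399 0.0661]
 [0.5513 0.4375 0.0639]
 [0.5515 0.4442 0.0614]
 [0.5519 0.4405 0.0843]
 [0.5546 0.4399 0.0866]
 [0.5562 0.4393 0.0476]
 [0.5566 0.4373 0.0439]
 [0.5569 0.4441 0.0411]
 [0.5575 0.4397 0.0873]
 [0.5592 0.4393 0.0477]
 [0.5594 0.443  0.0454]
 [0.5599 0.438  0.0419]
 [0.5603 0.4396 0.088 ]
 [0.5607 0.4377 0.0846]
 [0.5607 0.4437 0.0841]
 [0.5625 0.443  0.0455]
 [0.5626 0.4402 0.0448]
 [0.5628 0.4377 0.0429]
 [0.5632 0.4367 0.0883]
 [0.5636 0.4404 0.0854]
 [0.5637 0.4436 0.0843]
 [0.5654 0.4397 0.0469]
 [0.5659 0.4378 0.0429]]
ring top 0.009861010130696886
```

The gate points at z 0.084 are back above the bar at 0.065, so the eye is clipped in and the gate is shut. I'll lower the rod nearly onto the floor, then start the pull.

Emit:
{"op": "drive_tool", "data": {"increments": [{"dx": 0,"dy": 0,"dz": 0.002,"wx": 0,"wy": 0,"wz": 0,"claw": 0.0},{"dx": -0.0001,"dy": 0,"dz": 0.002,"wx": 0,"wy": 0,"wz": 0,"claw": 0.0},{"dx": 0,"dy": 0,"dz": 0.001,"wx": 0,"wy": 0,"wz": 0,"claw": 0.0},{"dx": 0,"dy": 0,"dz": 0,"wx": 0,"wy": 0,"wz": 0,"claw": 0.0}]}}

```text
t: 21.6
eef_pos: [0.4679, 0.4412, 0.0367]
tool_rot: [-0.012, -0.003, 1.0, -0.0]
contact_force: [-0.1, 0.3, -3.2]
gripper_width: 0.102
grasp_force: 78.9
```

```bash
cat > avg.py <<'E'
from h import *
np.set_printoptions(precision=3,suppress=True)
F=[];X=[]
for i in range(6):
    read_camera("top"); o=get_obs(); F.append(o["contact_force"]);X.append(o["eef_pos"])
print(o["t"],"F",np.mean(F,0),np.std(F,0),"X",np.round(np.mean(X,0),5))
E
python3 avg.py
```

```text
21.9 F [-0.303 -0.03  -3.234] [0.378 0.409 0.384] X [0.468 0.441 0.037]
```

Emit:
{"op": "drive_tool", "data": {"increments": [{"dx": 0.001,"dy": 0,"dz": 0,"wx": 0,"wy": 0,"wz": 0,"claw": 0.0},{"dx": 0.0005,"dy": 0,"dz": 0,"wx": 0,"wy": 0,"wz": 0,"claw": 0.0},{"dx": 0,"dy": 0,"dz": 0,"wx": 0,"wy": 0,"wz": 0,"claw": 0.0}]}}

```text
t: 22.28
eef_pos: [0.4664, 0.4412, 0.0369]
tool_rot: [-0.012, -0.003, 1.0, -0.0]
contact_force: [0.8, 0.2, -3.4]
gripper_width: 0.099
grasp_force: 78.9
```

Emit:
{"op": "drive_tool", "data": {"increments": [{"dx": 0.0005,"dy": 0,"dz": 0,"wx": 0,"wy": 0,"wz": 0,"claw": 0.0},{"dx": 0.0005,"dy": 0,"dz": 0,"wx": 0,"wy": 0,"wz": 0,"claw": 0.0},{"dx": 0,"dy": 0,"dz": 0,"wx": 0,"wy": 0,"wz": 0,"claw": 0.0}]}}

```text
t: 22.65
eef_pos: [0.4662, 0.4412, 0.0371]
tool_rot: [-0.012, -0.002, 1.0, 0.0]
contact_force: [2.7, -0.7, -3.5]
gripper_width: 0.102
grasp_force: 78.9
```

Emit:
{"op": "drive_tool", "data": {"increments": [{"dx": 0.0005,"dy": 0,"dz": 0,"wx": 0,"wy": 0,"wz": 0,"claw": 0.0},{"dx": 0.0005,"dy": 0,"dz": 0,"wx": 0,"wy": 0,"wz": 0,"claw": 0.0},{"dx": 0.0005,"dy": 0,"dz": 0,"wx": 0,"wy": 0,"wz": 0,"claw": 0.0},{"dx": 0,"dy": 0,"dz": 0,"wx": 0,"wy": 0,"wz": 0,"claw": 0.0}]}}

```text
t: 23.15
eef_pos: [0.4653, 0.4412, 0.0373]
tool_rot: [-0.011, -0.002, 1.0, 0.0]
contact_force: [6.3, 1.0, -4.0]
gripper_width: 0.102
grasp_force: 78.9
```

```bash
python3 avg.py
```

```text
23.45 F [ 5.333  0.358 -4.124] [0.184 0.442 0.351] X [0.465 0.441 0.037]
```

Emit:
{"op": "drive_tool", "data": {"increments": [{"dx": 0.0005,"dy": 0,"dz": 0,"wx": 0,"wy": 0,"wz": 0,"claw": 0.0},{"dx": 0.0005,"dy": 0,"dz": 0,"wx": 0,"wy": 0,"wz": 0,"claw": 0.0},{"dx": 0.0005,"dy": 0,"dz": 0,"wx": 0,"wy": 0,"wz": 0,"claw": 0.0},{"dx": 0,"dy": 0,"dz": 0,"wx": 0,"wy": 0,"wz": 0,"claw": 0.0}]}}

```text
t: 23.95
eef_pos: [0.4647, 0.4413, 0.0376]
tool_rot: [-0.01, -0.002, 1.0, 0.001]
contact_force: [7.8, 0.9, -4.1]
gripper_width: 0.095
grasp_force: 78.7
```

```bash
python3 avg.py
```

```text
24.25 F [ 7.772  0.847 -4.804] [0.232 0.334 0.409] X [0.465 0.441 0.038]
```

Emit:
{"op": "drive_tool", "data": {"increments": [{"dx": 0.0005,"dy": 0,"dz": 0,"wx": 0,"wy": 0,"wz": 0,"claw": 0.0},{"dx": 0.0005,"dy": 0,"dz": 0,"wx": 0,"wy": 0,"wz": 0,"claw": 0.0},{"dx": 0.0005,"dy": 0,"dz": 0,"wx": 0,"wy": 0,"wz": 0,"claw": 0.0},{"dx": 0.0005,"dy": 0,"dz": 0,"wx": 0,"wy": 0,"wz": 0,"claw": 0.0},{"dx": 0.0005,"dy": 0,"dz": 0,"wx": 0,"wy": 0,"wz": 0,"claw": 0.0},{"dx": 0,"dy": 0,"dz": 0,"wx": 0,"wy": 0,"wz": 0,"claw": 0.0}]}}

```text
t: 25.0
eef_pos: [0.4637, 0.4414, 0.0379]
tool_rot: [-0.009, -0.002, 1.0, 0.001]
contact_force: [12.2, 0.5, -5.1]
gripper_width: 0.1
grasp_force: 78.7
```

```bash
python3 avg.py
```

```text
25.3 F [10.86   1.197 -5.63 ] [0.488 0.815 0.264] X [0.464 0.441 0.038]
```

Emit:
{"op": "drive_tool", "data": {"increments": [{"dx": 0.0005,"dy": 0,"dz": 0,"wx": 0,"wy": 0,"wz": 0,"claw": 0.0},{"dx": 0.0005,"dy": 0,"dz": 0,"wx": 0,"wy": 0,"wz": 0,"claw": 0.0},{"dx": 0.0005,"dy": 0,"dz": 0,"wx": 0,"wy": 0,"wz": 0,"claw": 0.0},{"dx": 0.0005,"dy": 0,"dz": 0,"wx": 0,"wy": 0,"wz": 0,"claw": 0.0},{"dx": 0.0005,"dy": 0,"dz": 0,"wx": 0,"wy": 0,"wz": 0,"claw": 0.0},{"dx": 0,"dy": 0,"dz": 0,"wx": 0,"wy": 0,"wz": 0,"claw": 0.0}]}}

```text
t: 26.05
eef_pos: [0.4628, 0.4414, 0.0383]
tool_rot: [-0.008, -0.001, 1.0, 0.002]
contact_force: [13.8, 1.0, -6.3]
gripper_width: 0.102
grasp_force: 78.6
```

```bash
python3 avg.py
```

```text
26.35 F [14.355  1.514 -6.805] [0.391 0.359 0.435] X [0.463 0.441 0.038]
```

The pull is about 14.6 N net. I'll hold it, then ease off.

Emit:
{"op": "drive_tool", "data": {"increments": [{"dx": 0,"dy": 0,"dz": 0,"wx": 0,"wy": 0,"wz": 0,"claw": 0.0},{"dx": 0,"dy": 0,"dz": 0,"wx": 0,"wy": 0,"wz": 0,"claw": 0.0},{"dx": 0,"dy": 0,"dz": 0,"wx": 0,"wy": 0,"wz": 0,"claw": 0.0},{"dx": 0,"dy": 0,"dz": 0,"wx": 0,"wy": 0,"wz": 0,"claw": 0.0},{"dx": 0,"dy": 0,"dz": 0,"wx": 0,"wy": 0,"wz": 0,"claw": 0.0},{"dx": 0,"dy": 0,"dz": 0,"wx": 0,"wy": 0,"wz": 0,"claw": 0.0}]}}

```text
t: 27.1
eef_pos: [0.4628, 0.4414, 0.0383]
tool_rot: [-0.008, -0.001, 1.0, 0.002]
contact_force: [14.2, 2.0, -7.7]
gripper_width: 0.1
grasp_force: 78.6
```

```bash
python3 avg.py; python3 hk.py|grep -v "^\[\[.*xx"
```

```text
27.4 F [14.258  1.499 -6.77 ] [0.413 0.367 0.426] X [0.463 0.441 0.038]
27.4 [0.4629 0.4414 0.0383] [14.2603  1.4769 -7.108 ] [ 0.3584 -3.076   0.0386]
[[0.5304 0.4402 0.0635]
 [0.5308 0.4384 0.0592]
 [0.5314 0.4403 0.0833]
 [0.5316 0.4439 0.0812]
 [0.5316 0.4379 0.0815]
 [0.5318 0.4383 0.049 ]
 [0.5325 0.4375 0.073 ]
 [0.5333 0.437  0.0643]
 [0.5342 0.44   0.0847]
 [0.5344 0.4433 0.0832]
 [0.5345 0.4376 0.0827]
 [0.5352 0.4367 0.0758]
 [0.5354 0.437  0.0433]
 [0.5364 0.4372 0.0638]
 [0.5372 0.44   0.0849]
 [0.5374 0.4436 0.0826]
 [0.5374 0.4377 0.0827]
 [0.5382 0.4395 0.0454]
 [0.5396 0.4412 0.0606]
 [0.5398 0.4385 0.0596]
 [0.54   0.4399 0.0855]
 [0.5426 0.4443 0.0604]
 [0.5428 0.4388 0.0588]
 [0.5429 0.4396 0.0866]
 [0.543  0.4424 0.0566]
 [0.5456 0.4442 0.0608]
 [0.546  0.4402 0.0847]
 [0.546  0.4393 0.0575]
 [0.5466 0.4441 0.0509]
 [0.5487 0.4397 0.0868]
 [0.5498 0.4415 0.05  ]
 [0.5506 0.4404 0.0433]
 [0.5506 0.4373 0.0435]
 [0.5518 0.4403 0.085 ]
 [0.5534 0.443  0.0449]
 [0.5536 0.4374 0.0434]
 [0.5537 0.4406 0.0426]
 [0.5547 0.44   0.0862]
 [0.5564 0.4399 0.0453]
 [0.5565 0.4433 0.0442]
 [0.5571 0.4385 0.0399]
 [0.5579 0.4379 0.0836]
 [0.5582 0.4417 0.0807]
 [0.5594 0.4428 0.046 ]
 [0.5596 0.4403 0.0441]
 [0.5599 0.438  0.0419]
 [0.5602 0.4394 0.0888]
 [0.5606 0.4374 0.0856]
 [0.561  0.4443 0.0818]
 [0.5623 0.4365 0.0473]
 [0.5625 0.44   0.0457]
 [0.5634 0.4401 0.0865]
 [0.5635 0.4433 0.0855]
 [0.5636 0.4376 0.0851]
 [0.5653 0.4394 0.0479]
 [0.5653 0.4365 0.0475]]
ring top 0.011541158627067637
```

Emit:
{"op": "drive_tool", "data": {"increments": [{"dx": -0.001,"dy": 0,"dz": 0,"wx": 0,"wy": 0,"wz": 0,"claw": 0.0},{"dx": -0.001,"dy": 0,"dz": 0,"wx": 0,"wy": 0,"wz": 0,"claw": 0.0},{"dx": -0.001,"dy": 0,"dz": 0,"wx": 0,"wy": 0,"wz": 0,"claw": 0.0},{"dx": -0.001,"dy": 0,"dz": 0,"wx": 0,"wy": 0,"wz": 0,"claw": 0.0},{"dx": -0.001,"dy": 0,"dz": 0,"wx": 0,"wy": 0,"wz": 0,"claw": 0.0},{"dx": -0.001,"dy": 0,"dz": 0,"wx": 0,"wy": 0,"wz": 0,"claw": 0.0},{"dx": -0.001,"dy": 0,"dz": 0,"wx": 0,"wy": 0,"wz": 0,"claw": 0.0},{"dx": -0.001,"dy": 0,"dz": 0,"wx": 0,"wy": 0,"wz": 0,"claw": 0.0},{"dx": -0.001,"dy": 0,"dz": 0,"wx": 0,"wy": 0,"wz": 0,"claw": 0.0},{"dx": -0.0005,"dy": 0,"dz": 0,"wx": 0,"wy": 0,"wz": 0,"claw": 0.0},{"dx": 0,"dy": 0,"dz": 0,"wx": 0,"wy": 0,"wz": 0,"claw": 0.0}]}}

```text
t: 28.82
eef_pos: [0.4663, 0.4412, 0.0367]
tool_rot: [-0.013, -0.003, 1.0, -0.0]
contact_force: [1.3, -0.2, -3.9]
gripper_width: 0.101
grasp_force: 78.9
```

```bash
python3 avg.py
python3 - <<'E'
from h import *
np.set_printoptions(precision=4,suppress=True)
p,d,S=rodpts("scene"); t=S[(abs(S[...,1]-.443)<.012)&(S[...,2]>.05)&(S[...,2]<.08)&(S[...,0]>.24)&(S[...,0]<.44)&(abs(S[...,0]-.372)>.025)]
f=np.polyfit(t[:,0],t[:,2],1);g=np.polyfit(t[:,0],t[:,1],1);print(len(t),"pitch,yaw",np.degrees([f[0],g[0]]),np.polyval(f,[.26,.372,.53]),np.polyval(g,[.26,.53]))
E
```

```text
29.125 F [ 0.357  0.151 -2.726] [0.39  0.286 0.383] X [0.466 0.441 0.037]
174 pitch,yaw [-0.3908  0.698 ] [0.0571 0.0564 0.0553] [0.4402 0.4435]
```

Emit:
{"op": "drive_tool", "data": {"increments": [{"dx": 0,"dy": 0,"dz": 0.0007,"wx": 0,"wy": 0,"wz": 0,"claw": 0.0},{"dx": 0,"dy": 0,"dz": 0.0007,"wx": 0,"wy": 0,"wz": 0,"claw": 0.0},{"dx": 0,"dy": 0,"dz": 0,"wx": 0,"wy": 0,"wz": 0,"claw": 0.0}]}}

```text
t: 29.55
eef_pos: [0.4669, 0.4412, 0.0354]
tool_rot: [-0.012, -0.003, 1.0, -0.0]
contact_force: [0.4, 0.5, -3.5]
gripper_width: 0.101
grasp_force: 78.9
```

Emit:
{"op": "drive_tool", "data": {"increments": [{"dx": 0,"dy": 0,"dz": 0.0007,"wx": 0,"wy": 0,"wz": 0,"claw": 0.0},{"dx": 0,"dy": 0,"dz": 0.0007,"wx": 0,"wy": 0,"wz": 0,"claw": 0.0},{"dx": 0,"dy": 0,"dz": 0,"wx": 0,"wy": 0,"wz": 0,"claw": 0.0}]}}

```text
t: 29.92
eef_pos: [0.4669, 0.4412, 0.034]
tool_rot: [-0.012, -0.003, 1.0, -0.0]
contact_force: [0.5, 0.3, -1.5]
gripper_width: 0.099
grasp_force: 78.9
```

Emit:
{"op": "drive_tool", "data": {"increments": [{"dx": 0,"dy": 0,"dz": 0.0007,"wx": 0,"wy": 0,"wz": 0,"claw": 0.0},{"dx": 0,"dy": 0,"dz": 0.0005,"wx": 0,"wy": 0,"wz": 0,"claw": 0.0},{"dx": 0,"dy": 0,"dz": 0,"wx": 0,"wy": 0,"wz": 0,"claw": 0.0}], "newtons": 30}}

```text
t: 30.3
eef_pos: [0.467, 0.4413, 0.0332]
tool_rot: [-0.012, -0.003, 1.0, 0.0]
contact_force: [-1.6, -1.2, 1.6]
gripper_width: 0.103
grasp_force: 79.2
```

Emit:
{"op": "drive_tool", "data": {"increments": [{"dx": 0,"dy": 0,"dz": 0,"wx": 0,"wy": 0,"wz": 0,"claw": 0.012},{"dx": 0,"dy": 0,"dz": 0,"wx": 0,"wy": 0,"wz": 0,"claw": 0.016},{"dx": 0,"dy": 0,"dz": 0,"wx": 0,"wy": 0,"wz": 0,"claw": 0.024},{"dx": 0,"dy": 0,"dz": 0,"wx": 0,"wy": 0,"wz": 0,"claw": 0.034},{"dx": 0,"dy": 0,"dz": 0,"wx": 0,"wy": 0,"wz": 0,"claw": 0.036},{"dx": 0,"dy": 0,"dz": 0,"wx": 0,"wy": 0,"wz": 0,"claw": 0.036}], "newtons": 20}}

```text
t: 31.05
eef_pos: [0.467, 0.4412, 0.0329]
tool_rot: [-0.012, -0.003, 1.0, -0.0]
contact_force: [0.7, 0.4, -0.0]
gripper_width: 0.42
grasp_force: 0.0
```

```bash
python3 avg.py
python3 - <<'E'
from h import *
np.set_printoptions(precision=4,suppress=True)
p,d,S=rodpts("scene"); t=S[(abs(S[...,1]-.443)<.012)&(S[...,2]>.04)&(S[...,2]<.08)&(S[...,0]>.24)&(S[...,0]<.44)&(abs(S[...,0]-.372)>.025)]
f=np.polyfit(t[:,0],t[:,2],1);g=np.polyfit(t[:,0],t[:,1],1);print(len(t),"pitch,yaw",np.degrees([f[0],g[0]]),np.polyval(f,[.26,.372,.53]),np.polyval(g,[.26,.53]))
E
```

```text
31.35 F [-0.179  0.312 -0.168] [0.455 0.233 0.547] X [0.467 0.441 0.033]
181 pitch,yaw [0.2932 0.8872] [0.0516 0.0521 0.053 ] [0.4402 0.4444]
```

Emit:
{"op": "drive_tool", "data": {"increments": [{"dx": 0,"dy": 0,"dz": -0.005,"wx": 0,"wy": 0,"wz": 0,"claw": 0.036},{"dx": 0,"dy": 0,"dz": -0.01,"wx": 0,"wy": 0,"wz": 0,"claw": 0.036},{"dx": 0,"dy": 0,"dz": -0.02,"wx": 0,"wy": 0,"wz": 0,"claw": 0.036},{"dx": 0,"dy": 0,"dz": -0.03,"wx": 0,"wy": 0,"wz": 0,"claw": 0.036},{"dx": 0,"dy": 0,"dz": -0.04,"wx": 0,"wy": 0,"wz": 0,"claw": 0.036},{"dx": 0,"dy": 0,"dz": -0.04,"wx": 0,"wy": 0,"wz": 0,"claw": 0.036},{"dx": 0,"dy": 0,"dz": 0,"wx": 0,"wy": 0,"wz": 0,"claw": 0.036},{"dx": 0,"dy": 0,"dz": 0,"wx": 0,"wy": 0,"wz": 0,"claw": 0.036}]}}

```text
t: 32.4
eef_pos: [0.4703, 0.4411, 0.1785]
tool_rot: [-0.012, -0.003, 1.0, 0.0]
contact_force: [-0.4, -0.2, 0.1]
gripper_width: 0.419
grasp_force: 0.0
```

Run:
```python
from h import *
np.set_printoptions(precision=4,suppress=True)
o=get_obs();print(o["t"],o["eef_pos"],o["contact_force"])
p,d,S=rodpts("scene"); t=S[(abs(S[...,1]-.443)<.012)&(S[...,2]>.04)&(S[...,2]<.08)&(S[...,0]>.24)&(S[...,0]<.5)&(abs(S[...,0]-.372)>.025)]
f=np.polyfit(t[:,0],t[:,2],1);g=np.polyfit(t[:,0],t[:,1],1);print(len(t),"pitch,yaw",np.degrees([f[0],g[0]]),np.polyval(f,[.26,.372,.53]),np.polyval(g,[.26,.53]))
p,d,W=rodpts(); A=W[(abs(W[...,1]-.44)<.006)&(W[...,0]>.5)&(W[...,0]<.56)&(W[...,2]>.045)&(W[...,2]<.1)]
for lo in np.arange(.5,.56,.003):
    s=A[(A[:,0]>=lo)&(A[:,0]<lo+.003)]; print(lo.round(3),np.sort(s[:,2]))
```

```text
32.4 [0.4703 0.4411 0.1785] [-0.3941 -0.2497  0.1192]
252 pitch,yaw [0.1803 0.6538] [0.0518 0.0521 0.0526] [0.4405 0.4436]
0.5 [0.0502 0.0561]
0.503 [0.0519 0.0539 0.0554 0.0561]
0.506 [0.0534 0.0541 0.0543 0.0552]
0.509 [0.0496 0.0536 0.0548 0.0574]
0.512 []
0.515 []
0.518 []
0.521 []
0.524 []
0.527 []
0.53 []
0.533 [0.0523 0.0588 0.0638 0.0761 0.08   0.0813 0.0864]
0.536 [0.0456 0.0514 0.0634 0.0736 0.08   0.0827 0.0865]
0.539 [0.0457 0.0645 0.0771 0.0816]
0.542 [0.0536 0.0546 0.0546 0.0566 0.0823]
0.545 [0.051  0.0517 0.0572 0.0885]
0.548 [0.0552 0.0552 0.0555 0.0565 0.0846]
0.551 [0.0452 0.0457 0.0458 0.0847]
0.554 [0.0805]
0.557 [0.0456 0.0861]
0.56 []
```

The rod lies level with its axis at about 50 mm, the eye bar is on the hook floor under the shut gate, and the hook is home. Handing in.

```bash
python3 -c "
from station import *
print(hand_in())"
```

```text
the job is handed in; nothing more can be done
None
```

I clipped the rod into the hook, pulled it back with about 14.6 N for over a second, eased it home and left it lying in the cradle with the gripper clear. The job is handed in, but it returned no verdict.

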